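Bolt the cover of the insulation-test box over a board

ROBOT

A 7-joint arm with a two-finger parallel gripper is mounted at the origin on the work surface. World frame = base frame: x ahead of the robot, y to its left, z up, the work surface at z = 0. Lengths are in m, angles in rad, forces in N, time in s.
With the tool pointing down it reaches from about 0.425 to 0.925 m from the base axis. Payload 6.8 kg.
Tool frame: the origin (TCP) lies at the very end of the fingers, on their centre line; the grasp point (between the pads) lies 19 mm behind it; y points along the fingers, z is the direction in which the jaws open and shut, and the axes are right-handed (so a half turn about y gives the same grasp; the last joint's range is limited). The gripper opens to 85 mm and grips with 20 to 120 N. Pads are 22 mm wide; open, the fingers measure 114 mm over their backs; the gripper's body (76 mm by 85 mm) begins 54 mm behind the grasp point. The pads swing forward as they close: fully open they stand 13 mm farther back than shut.
Start: joints at [1.088, 0.477, 0.022, 1.555, -0.011, 1.109, -0.083], TCP at [0.247, -0.628, 0.231] pointing down, gripper open.
Joint ranges: [-2.96, 2.96], [-0.34, 2.1], [-1.41, 1.46], [0.24, 2.44], [-1.37, 4.51], [0.17, 1.92], [-2.96, 2.96]. Speed limits (rad/s): [2.39, 2.39, 3.14, 3.14, 3.14, 3.14, 3.14].

INTERFACE

Orientations are given as a rotation vector (axis times angle).
In Python, from bench import r gives the robot as it stands.
- The arm moves only by the tool drive_tool, never from a script. Its argument "series" is a list of rows, each a list of 7 numbers: the shift along the tool's x, y, z in mm, then the turn, a rotation vector about the tool's x, y, z in degrees, then the finger opening in mm, from 0 to 85.4. In form: [[tx, ty, tz, wx, wy, wz, grip], ...]. A call has 1 to 5 rows; each row is the pose to reach, as a shift and turn from the pose measured when the call began, along the tool's axes at that moment; what a row does not reach only later rows make up. A row lasts 1/10 s, in which the tool goes at most 50 mm and 8.59 degrees, less where a joint would pass 70% of its speed; a pose out of reach is approached as far as the arm can. A call with a gripper value outside its range is refused whole. The fingers move at their own pace and stop on an object; "squeeze" is the grip in N (left out, the last holds). Time passes only in rows, so rows that repeat a pose let the fingers close. It gives the time, the measured TCP pose, the force and the opening at its end, in the units of the state.
- r.get_obs(): the state, without advancing time (a new reading comes with each control period).
- r.grab_frame(name): name is "side" or "top"; returns a dict with "frame" (480x640x3 uint8, blue, green, red), "intrinsics" (3x3 intrinsics, pixels), "rvec" (rotation vector, rad) and "tvec" (3), from world to camera coordinates, as OpenCV has them. Camera axes: x right, y down, z forward; pixel columns grow to the right and rows downward; lengths in m; the calibration is good to about 2 mm. A picture is of the moment at which its call begins. There is no depth.
- r.hand_in(): hands the job in, once; it reports no verdict.
The state is a dict: "clock": time; "joints": joint angles; "qvel": joint speeds; "tau": joint torques, N m; "tcp_pos": TCP position; "orientation": TCP orientation; "contact_force": force on the tool from outside, world axes, zero at the start; "moment": the same for the moment, N m; "grip_width": finger opening in m.
Only numpy, scipy, OpenCV 4.12 (cv2) and the standard library are available. Lean on these libraries where they do the work, as an engineer would, in place of code of your own. Each camera call takes 0.05 s, during which the arm holds its last target.

TASK

Get the board in the grey test box ready for its high-voltage test: gently lower the hinged clear cover shut and, once it is down, lift the barrel bolt's handle up out of its open notch, slide the bolt through the keeper on the cover until the handle finds the other notch, without forcing it, then lay the handle fully down in that notch and let go. Do not shove the things lying around.

Things in the scene. Friction and masses are not known exactly. Their poses are not given: they have to be found in the camera images.
- tester: Grey sheet-metal test box, 324 mm front to back, 260 wide, 60 high, fixed. Origin on the bench under the middle of the bolt's barrel; x from front (robot side) to back, y to the left, z up. A flat deck 60 mm high runs from x = -62 to 55 mm, with the bolt in its middle and two 6 mm high lamps at its left edge; behind it is the tub with the board, under the cover.
- barrel: Steel barrel of the bolt: slotted tube 93 mm long, 22 mm diameter, on the deck. Origin at its middle on the bolt's axis, 76 mm above the bench; axes as the tester's, bolt axis along x. The slot runs along the top; the open notch (11 mm wide, at x = -24 mm) and the home notch go down its right (-y) side. The handle slides while within about 20 deg of upright. Pressing barrel or sleeve with over 20 N bends them.
- bolt_knob (a point): Centre of the black round-ended grip (diameter 15, length 25 mm) on the bolt's flat steel handle stem (8 mm wide along the bolt, 6 thick), 40 mm from the bolt's axis. The handle turns about that axis, so the knob moves on a 40 mm arc in the plane across the bolt. Down, it points right (-y), 15 deg above level, knob 26 mm above the deck. The point turns with the handle.
- bolt (a joint): Travel of the bolt to the back, m: 0 = middle of the open notch. The home notch (11 mm wide, play +-1.5 mm) is in a brass sleeve clamped on the barrel's front half, set differently on each box: its middle is at 0.034 to 0.054, not measured. The slot runs on past it: its hard end is felt 9.5 mm beyond the notch's middle. Sliding takes 3 N, up to 12 N from 0.010 to 0.022, where the nose climbs the keeper's ramp.
- bolt_handle (a joint): Lift of the handle, rad: 0 lying down in a notch, 1.31 upright, 1.745 at its stop leaning left; above about 1.1 it clears the notches; lowered where there is no notch it stops on the barrel's side at about 0.9, and a push on the knob there bears on the barrel with about 3.5 times its force. Turns easily; upright it stays, low down it falls by its weight.
- cover (a joint): Angle of the cover, rad: 0 fully shut, grows as it opens; stays where it is left (stiff hinge, about 1 to 2 N at the front edge to lower it). Two sprung interlock plungers hold the shut cover up to 3 mm proud (about 0.013 rad) until the bolt presses it down; pressed shut it meets a hard stop.
- cover_panel: The cover: clear pane in an aluminium frame 8 mm thick, 250 wide. Origin at the middle of its hinge axis, at x = 251, z = 64 mm in the tester's frame; axes as the tester's when shut, turning with the cover about y. From the hinge it reaches 195 mm towards -x. It must not be pushed with more than 40 N.
- cover_tab (a point): Middle of the top face of the cover's black finger tab (22 x 44 mm) on the left part of its front edge, 204 mm from the hinge axis and 72 mm left of the middle; a place to push the cover down. Shut, it is 68 mm above the bench. Its axes turn with the cover.
- keeper (a point): Steel keeper at the middle of the cover's front edge: ramp, plate and bridge, 26 mm wide, that the bolt's nose passes through. Point under the bridge, on the bolt's axis when the cover is shut; bridge top 12 mm above it. Turns with the cover.
- coin_cell_center (a point): Loose steel coin cell, diameter 20 mm, 4 mm high, lying on the left of the deck. Leave it.
- solder_spool: Loose white spool, diameter 54, height 44 mm; origin under its centre. Leave it.
- flux_bottle: Loose amber bottle with blue cap, diameter 32, height 85 mm; origin under its centre. Leave it.
- wash_bottle: Loose white bottle with red cap, diameter 56, height 130 mm; origin under its centre. Leave it.
- tip_cleaner: Loose dark metal cup, diameter 66, height 45 mm; origin under its centre. Leave it.
- screwdriver: Loose blue screwdriver, 170 mm long along its x; origin under its middle. Leave it.
- tweezers: Loose dark tweezers, 125 mm long along x; origin under the middle. Leave them.
- heatsink_board: Loose green circuit board, 130 x 160 mm, with rows of aluminium heat sinks, 20 mm high; origin under its centre. Leave it.

How it is judged:
On the way, in this order (a step that is already met when the one before it is completed fails the run):
1. the cover is down (value of joint cover below 0.03 rad), for 0.2 s.
2. the bolt handle is lifted out of the open notch (value of joint bolt_handle above 0.95 rad), for 0.1 s.
3. the bolt is slid home through the keeper (value of joint bolt above 0.031 m and value of joint cover below 0.02 rad), for 0.1 s.
At the end, for the whole second after the job is handed in: Cover shut (below 0.02 rad), bolt home (joint bolt above 0.031 m) with its handle lying in the home notch (joint bolt_handle below 0.12 rad), all at rest; bystanders within 20 mm of where they lay (all of step 3 and value of joint bolt_handle below 0.12 rad and velocity of joint bolt_handle between -0.1 and 0.1 rad/s); the robot touches nothing.
It fails at once if the bolt or its handle is forced: barrel pressed with more than 20 N (contact force between barrel and anything else above 20 N).
It fails at once if the cover is pushed with more than 40 N (contact force between cover_panel and the fingers above 40 N).
It fails at once if the cover is slammed: it falls faster than 1.5 rad/s (velocity of joint cover below -1.5 rad/s).
It fails at once if a thing lying around is shoved by more than 20 mm (distance of any of coin_cell_center, solder_spool, flux_bottle, wash_bottle, tip_cleaner, screwdriver, tweezers, heatsink_board from where it was at the start of the episode above 0.02 m).
It also fails if it takes over 72 s, if anything falls off the work surface, if the arm or the gripper's body presses on something with over 40 N, if the wrist force passes 120 N, or if a joint passes its speed limit or range.

## Working session

There is one attempt and no reset: what is moved stays moved. The work goes in short steps, Python scripts to look and compute and a tool call to move; the robot and the scene stay as the last step left them, time stands still between calls to the robot, and variables do not carry over. Pictures are saved under pics/ and viewed, and the job is handed in when it is done.

Besides the shell and the picture viewer there is one more tool, called after "Emit:" in YAML: its name, and indented under it one key for each argument. drive_tool: Moves the arm, as the interface text tells. Its arguments: {"type":"object","properties":{"series":{"type":"array","items":{"type":"array","items":{"type":"number"}}},"squeeze":{"type":"number"}},"required":["series"]}

```bash
ls; mkdir -p pics; python3 - <<'E'
from bench import r
import cv2,numpy as np
o=r.get_obs()
for k,v in o.items(): print(k,np.round(v,4))
for n in("side","top"):
    f=r.grab_frame(n); cv2.imwrite(f"pics/{n}0.png",f["frame"]); print(n,f["intrinsics"],f["rvec"],f["tvec"])
    R=cv2.Rodrigues(np.array(f["rvec"]))[0]; print(-R.T@np.array(f["tvec"]).ravel())
E
```

```text
pics
clock 0.0
joints [ 1.0879  0.4778  0.0223  1.5564 -0.0115  1.1093 -0.0831]
qvel [ 0.0014 -0.0001 -0.0002  0.0011  0.0003  0.0009 -0.0013]
tau [-1.70000e-03 -5.96440e+01  1.60790e+00 -2.81187e+01  1.26000e-02
  9.30000e-03  0.00000e+00]
tcp_pos [ 0.2469 -0.6276  0.2303]
orientation [-0.383   2.0185 -2.0149]
contact_force [-1.0998 -0.6941  0.5006]
moment [-0.015   0.005   0.0275]
grip_width 0.0853
side [[563.98760307   0.         310.38145939]
 [  0.         563.98760307 243.04262706]
 [  0.           0.           1.        ]] [ 0.47936634 -2.82484511  1.02695418] [0.5152364  0.17158749 1.29182188]
[0.27752584 0.83035332 1.09416972]
top [[574.04943292   0.         324.19216364]
 [  0.         574.04943292 241.49790391]
 [  0.           0.           1.        ]] [ 2.044187   -2.16370036  0.23606438] [0.05053375 0.56837115 1.22230468]
[0.28758931 0.02818687 1.31762136]
```

View pics/side0.png

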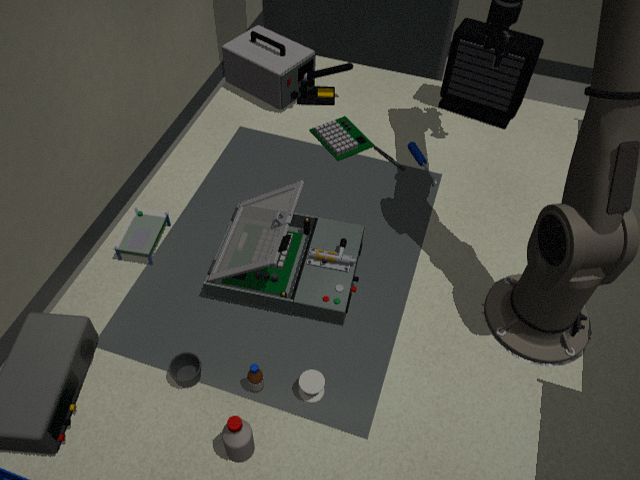

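View pics/top0.png

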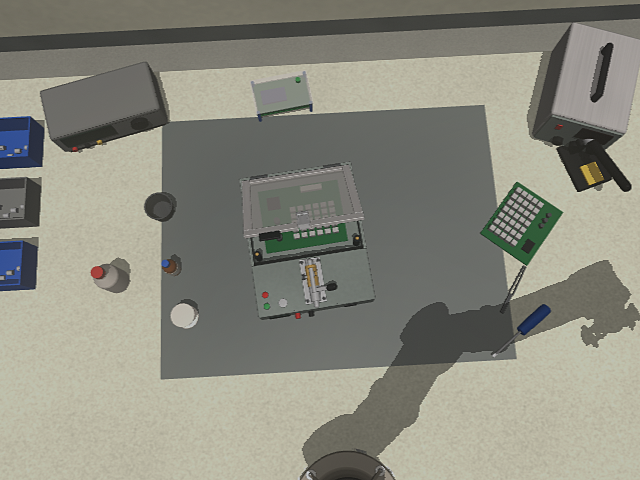

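The side view shows the tester at about (290,260) with the cover open ~45°, and the deck towards the robot. In the top view the tester is at (310,240), with the black knob at about (333,287). I'll zoom in for precise points.

```bash
cat > h.py <<'E'
import numpy as np,cv2
def P(f,pts):
    return cv2.projectPoints(np.array(pts,float).reshape(-1,3),np.array(f["rvec"],float),np.array(f["tvec"],float),np.array(f["intrinsics"]),None)[0].reshape(-1,2)
def ray(f,uv):
    R=cv2.Rodrigues(np.array(f["rvec"],float))[0];t=np.array(f["tvec"],float).ravel()
    d=R.T@np.linalg.inv(np.array(f["intrinsics"]))@np.array([uv[0],uv[1],1.]);return -R.T@t,d
def atz(f,uv,z):
    c,d=ray(f,uv);return c+d*(z-c[2])/d[2]
def crop(f,x,y,w,h,s,name):
    im=cv2.resize(f["frame"][y:y+h,x:x+w],None,fx=s,fy=s,interpolation=cv2.INTER_CUBIC)
    cv2.imwrite("pics/"+name,im)
E
python3 - <<'E'
from bench import r
from h import *
import pickle
s=r.grab_frame("side");t=r.grab_frame("top")
pickle.dump((s,t),open("f0.pkl","wb"))
crop(s,195,170,180,160,4.4,"s1.png");crop(t,230,155,150,170,3.5,"t1.png")
print(P(s,r.get_obs()["tcp_pos"]),P(t,r.get_obs()["tcp_pos"]))
E
```

```text
[[488.78384203  62.76147479]] [[684.10272044 372.98244759]]
```

View pics/s1.png

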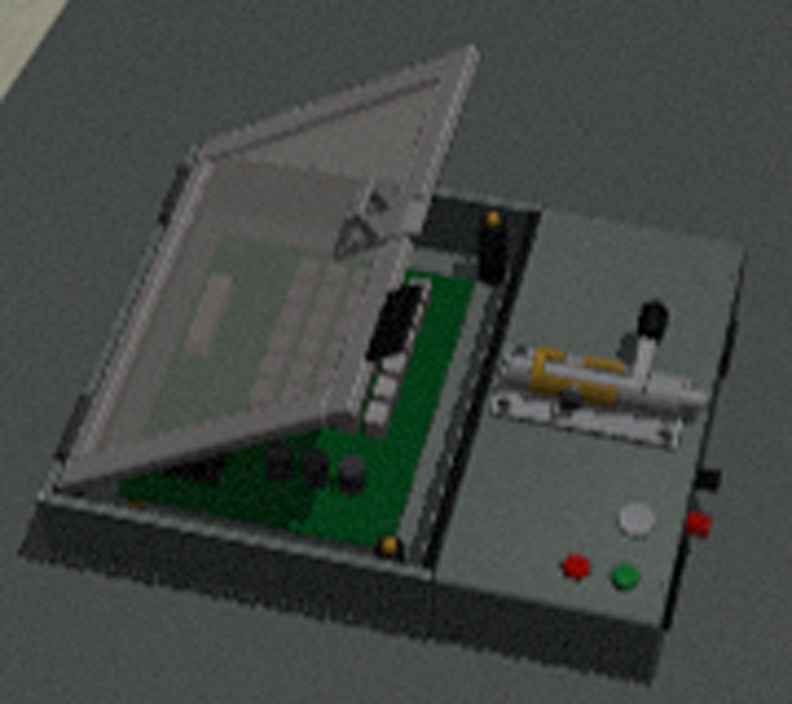

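View pics/t1.png

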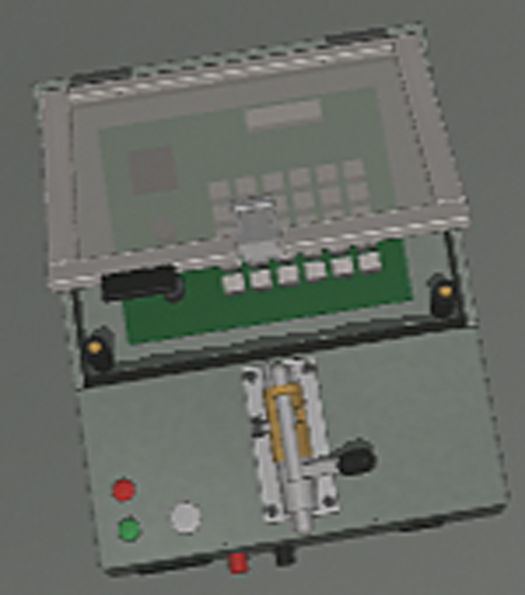

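```bash
cat > fit.py <<'E'
import pickle
from h import *
from scipy.optimize import least_squares
s,t=pickle.load(open("f0.pkl","rb"))
L=[("t",(-62,130,60),(105,568)),("t",(-62,-130,60),(508,503)),("t",(55,130,60),(80,388)),("t",(55,-130,60),(478,322)),("t",(262,-130,60),(425,25)),("t",(262,130,60),(33,85)),
("s",(-62,-130,60),(747,245)),("s",(-62,130,60),(664,625)),("s",(262,130,60),(42,495)),("s",(55,130,60),(435,578)),("s",(55,-130,60),(541,208)),("s",(-62,130,0),(650,685))]
k=("t",None,(356,459));
def px(v,c): return (np.array(c)/3.5+[230,155]) if v=="t" else np.array(c)/4.4+[195,170]
def W(p,pts):
    c,sn=np.cos(p[2]),np.sin(p[2]);pts=np.array(pts,float).reshape(-1,3)/1000
    return np.c_[p[0]+c*pts[:,0]-sn*pts[:,1],p[1]+sn*pts[:,0]+c*pts[:,1],pts[:,2]]
F={"s":s,"t":t}
def knob(phi,b=0,c=None): # phi lift
    a=np.radians(15)+phi
    return (-24+1000*b,-40*np.cos(a),76+40*np.sin(a))
def tab(q,x=-204,y=72,z=4):
    return (251+x*np.cos(q)+z*np.sin(q), y, 64-x*np.sin(q)+z*np.cos(q))
def res(p):
    e=[P(F[v],W(p,m))[0]-px(v,c) for v,m,c in L]
    return np.array(e).ravel()
if __name__=="__main__":
    o=least_squares(res,[.6,.05,.1],loss="soft_l1");p=o.x;print(p,np.degrees(p[2]));print(np.round(res(p).reshape(-1,2),1))
    np.save("p.npy",p)
    print("knob",W(p,knob(0)),P(t,W(p,knob(0)))[0],px("t",(356,459)),P(s,W(p,knob(0)))[0],px("s",(653,320)))
    def rc(q): return np.r_[P(t,W(p,tab(q[0])))[0]-px("t",(140,284)),P(s,W(p,tab(q[0])))[0]-px("s",(397,322))]
    oc=least_squares(rc,[.7]);print("cover",oc.x,rc(oc.x),W(p,tab(oc.x[0])))
    print("coin",W(p,(0,0,64)),atz(t,px("t",(185,518)),.062),atz(s,px("s",(636,520)),.062))
E
python3 fit.py
```

```text
[0.48326077 0.04590489 0.10695306] 6.127958678642702
[[-0.4  1. ]
 [ 1.7  0.2]
 [-0.5  0.3]
 [ 0.7  0.5]
 [-0.1 -0.8]
 [ 0.7 -0.4]
 [-0.1 -0.8]
 [-0.6 -0. ]
 [-1.1  1.2]
 [-0.9  0.2]
 [ 0.2 -0.6]
 [ 0.9  0.9]]
knob [[0.46352238 0.00492665 0.08635276]] [333.05409425 286.97219438] [331.71428571 286.14285714] [343.26583436 243.03116433] [343.40909091 242.72727273]
cover [0.60664844] [ 0.85033575 -0.09665057 -0.27823488  0.15381305] [[0.56076677 0.12663993 0.18359015]]
coin [[0.48326077 0.04590489 0.064     ]] [0.43796848 0.11632627 0.062     ] [0.43782019 0.11374281 0.062     ]
```

```bash
cat > mv.py <<'E'
from bench import r
from fit import *
from scipy.spatial.transform import Rotation as Rn
p=np.load("p.npy")
def Rt(jaw): # jaw dir angle in tester frame deg
    a=p[2]+np.radians(jaw);z=np.array([np.cos(a),np.sin(a),0]);y=np.array([0,0,-1.]);x=np.cross(y,z)
    return Rn.from_matrix(np.c_[x,y,z])
def st():
    o=r.get_obs();R=Rn.from_rotvec(o["orientation"]);w=np.array(o["tcp_pos"])
    c,sn=np.cos(p[2]),np.sin(p[2]);d=w-[p[0],p[1],0]
    T=np.array([[c,sn,0],[-sn,c,0],[0,0,1]])
    print("t",round(o["clock"],2),"tester mm",np.round(T@d*1000,1),"F(tester)",np.round(T@np.array(o["contact_force"]),1),"M",np.round(o["moment"],2),"grip",round(o["grip_width"]*1000,1))
    return o,R,w
def go(pt,jaw=None): # pt in tester mm
    o,R,w=st()
    d=R.inv().apply(W(p,pt)[0]-w)*1000
    rv=np.degrees((R.inv()*Rt(jaw)).as_rotvec()) if jaw is not None else None
    print("shift",np.round(d,1),"turn",None if rv is None else np.round(rv,1))
E
python3 - <<'E'
from mv import *
o,R,w=st();print(R.as_matrix().round(3))
for j in(0,180,90,-90): print(j);go((80,72,260),j)
E
```

```text
t 0.2 tester mm [-306.8 -644.7  230.7] F(tester) [ 0.4 -0.4  0.3] M [ 0.   -0.02 -0.02] grip 85.3
[[-0.931 -0.     0.366]
 [-0.366  0.001 -0.931]
 [ 0.    -1.    -0.001]]
0
t 0.2 tester mm [-306.8 -644.7  230.7] F(tester) [ 0.4 -0.4  0.3] M [ 0.   -0.02 -0.02] grip 85.3
shift [-562.8  -28.7 -588.7] turn [  0.1 -74.6  -0. ]
180
t 0.2 tester mm [-306.8 -644.7  230.7] F(tester) [ 0.4 -0.4  0.3] M [ 0.   -0.02 -0.02] grip 85.3
shift [-562.8  -28.7 -588.7] turn [0.000e+00 1.054e+02 1.000e-01]
90
t 0.2 tester mm [-306.8 -644.7  230.7] F(tester) [ 0.4 -0.4  0.3] M [ 0.   -0.02 -0.02] grip 85.3
shift [-562.8  -28.7 -588.7] turn [ 0.000e+00 -1.646e+02 -1.000e-01]
-90
t 0.2 tester mm [-306.8 -644.7  230.7] F(tester) [ 0.4 -0.4  0.3] M [ 0.   -0.02 -0.02] grip 85.3
shift [-562.8  -28.7 -588.7] turn [ 0.1 15.4  0. ]
```

Emit:
drive_tool:
  series:
    - [-30,-40,-30,0,-8,0,0]
    - [-60,-50,-65,0,-16,0,0]
    - [-95,-50,-100,0,-24,0,0]
    - [-130,-50,-135,0,-32,0,0]
    - [-165,-50,-170,0,-40,0,0]

```text
clock: 0.7
tcp_pos: [0.3377, -0.4097, 0.2811]
orientation: [-0.935, 1.562, -1.561]
contact_force: [0.9, 0.1, -0.3]
grip_width: 0.0122
```

```bash
python3 -c "
from mv import *
go((78,72,230),0);print(np.round(r.get_obs()['joints'],2))"
```

```text
t 0.7 tester mm [-193.4 -437.5  281.1] F(tester) [ 0.9  0.  -0.3] M [ 0.   -0.1   0.01] grip 12.2
shift [-573.8   51.3  -63.3] turn [  0.  -34.3  -0. ]
[ 0.94  0.2  -0.2   1.83  0.04  1.11  0.23]
```

Emit:
drive_tool:
  series:
    - [-48,0,-5,0,-7,0,0]
    - [-96,0,-10,0,-14,0,0]
    - [-144,0,-15,0,-21,0,0]
    - [-192,0,-21,0,-28,0,0]
    - [-240,0,-26,0,-34,0,0]

```text
clock: 1.2
tcp_pos: [0.4284, -0.1841, 0.2813]
orientation: [-1.257, 1.131, -1.131]
contact_force: [1.9, -0.1, 0.5]
grip_width: 0.0003
```

```bash
python3 -c "
from mv import *
go((78,72,230),0);print(np.round(r.get_obs()['joints'],2))"
```

```text
t 1.2 tester mm [ -79.1 -222.8  281.3] F(tester) [ 1.9 -0.3  0.5] M [-0.   -0.07 -0.02] grip 0.3
shift [-295.    51.3  156.7] turn [ 0.  -0.1  0. ]
[ 0.69  0.11 -0.45  1.95  0.05  1.1   0.33]
```

Emit:
drive_tool:
  series:
    - [-44,0,24,0,0,0,0]
    - [-88,0,48,0,0,0,0]
    - [-132,5,72,0,0,0,0]
    - [-176,10,96,0,0,0,0]
    - [-220,20,120,0,0,0,0]

```text
clock: 1.7
tcp_pos: [0.5239, 0.0457, 0.2625]
orientation: [-1.256, 1.13, -1.133]
contact_force: [1.0, -1.0, 0.4]
grip_width: -0.0001
```

Emit:
drive_tool:
  series:
    - [-40,5,22,0,0,0,0]
    - [-73,15,42,0,0,0,0]
    - [-73,25,42,0,0,0,0]
    - [-73,30,42,0,0,0,0]

```text
clock: 2.1
tcp_pos: [0.5574, 0.1232, 0.2311]
orientation: [-1.259, 1.13, -1.13]
contact_force: [0.2, -0.8, 0.8]
grip_width: 0.0001
```

```bash
python3 -c "
from mv import *
go((84,72,190),0)
f=r.grab_frame('side');crop(f,195,100,180,160,4.4,'s2.png')"
```

```text
t 2.1 tester mm [ 82.   69.  231.1] F(tester) [ 0.1 -0.8  0.8] M [-0.01  0.05  0.  ] grip 0.1
shift [-3.  41.1  2.1] turn [0. 0. 0.]
```

View pics/s2.png

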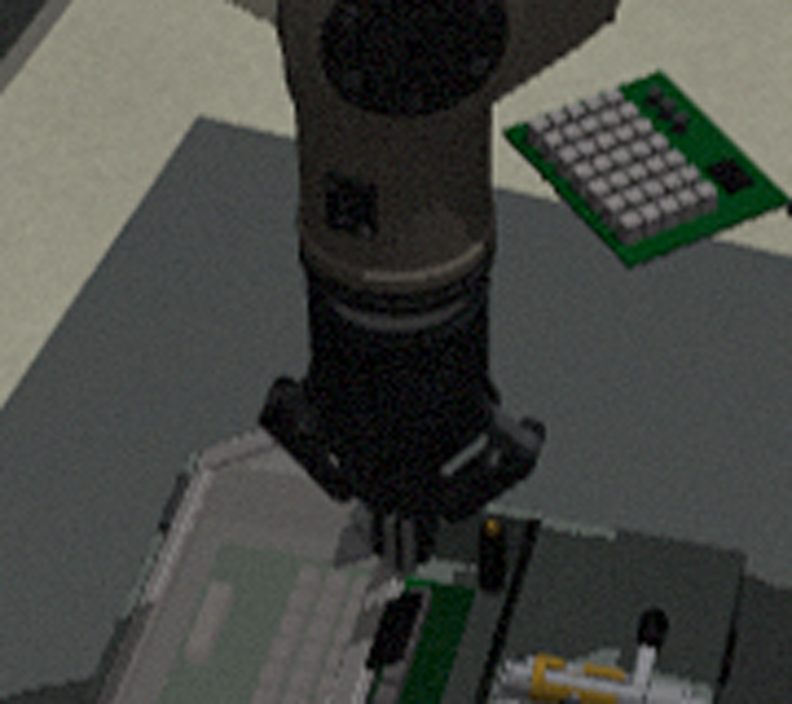

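Emit:
drive_tool:
  series:
    - [-2,12,0,0,0,0,0]
    - [-2,24,0,0,0,0,0]
    - [-2,34,0,0,0,0,0]
    - [-2,42,0,0,0,0,0]
    - [-2,50,0,0,0,0,0]

```text
clock: 2.65
tcp_pos: [0.5568, 0.1233, 0.1801]
orientation: [-1.259, 1.132, -1.132]
contact_force: [0.0, -0.4, 1.3]
grip_width: 0.0002
```

```bash
python3 -c "
from mv import *
go((84,72,190),0)
for q in (.6,.5,.4,.3,.2,.1,0.013): print(q,np.round(tab(q),1))"
```

```text
t 2.65 tester mm [ 81.4  69.1 180.1] F(tester) [-0.  -0.4  1.3] M [-0.04  0.09  0.02] grip 0.2
shift [-2.9 -9.9  2.6] turn [ 0.1 -0.1  0.1]
0.6 [ 84.9  72.  182.5]
0.5 [ 73.9  72.  165.3]
0.4 [ 64.7  72.  147.1]
0.3 [ 57.3  72.  128.1]
0.2 [ 51.9  72.  108.4]
0.1 [48.4 72.  88.3]
0.013 [47.1 72.  70.7]
```

Emit:
drive_tool:
  series:
    - [-2,8,-5,0,0,0,0]
    - [-2,17,-9,0,0,0,0]
    - [-2,26,-13,0,0,0,0]
    - [-2,35,-17,0,0,0,0]
    - [-2,45,-21,0,0,0,0]

```text
clock: 3.15
tcp_pos: [0.5353, 0.1232, 0.1345]
orientation: [-1.259, 1.132, -1.132]
contact_force: [1.4, 0.4, 1.5]
grip_width: 0.0001
```

```bash
python3 -c "
from mv import *
st()"
```

```text
t 3.15 tester mm [ 60.   71.3 134.5] F(tester) [1.5 0.2 1.5] M [ 0.06 -0.15  0.01] grip 0.1
```

Emit:
drive_tool:
  series:
    - [0,10,-4,0,0,0,0]
    - [0,20,-7,0,0,0,0]
    - [0,30,-9,0,0,0,0]
    - [0,40,-10,0,0,0,0]
    - [0,48,-11,0,0,0,0]

```text
clock: 3.65
tcp_pos: [0.5237, 0.1219, 0.0854]
orientation: [-1.26, 1.132, -1.132]
contact_force: [-0.4, -0.5, -0.0]
grip_width: 0.0
```

```bash
python3 -c "
from mv import *
st()"
```

```text
t 3.65 tester mm [48.4 71.3 85.4] F(tester) [-0.5 -0.4 -0. ] M [ 0.03  0.23 -0.03] grip 0.0
```

```bash
python3 -c "
from mv import *
st()
f=r.grab_frame('side');crop(f,195,150,180,160,4.4,'s3.png')"
```

```text
t 3.65 tester mm [48.4 71.3 85.4] F(tester) [-0.5 -0.4 -0. ] M [ 0.03  0.23 -0.03] grip 0.0
```

View pics/s3.png

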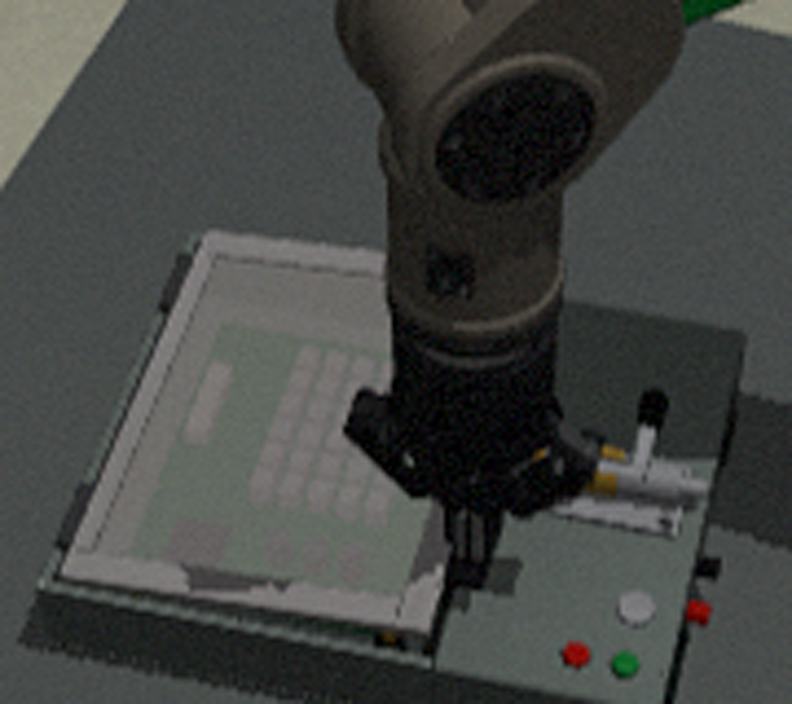

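The cover is following the fingers, nearly shut. I'll continue slowly until I feel the plungers.

Emit:
drive_tool:
  series:
    - [0,4,0,0,0,0,0]
    - [0,8,-1,0,0,0,0]
    - [0,11,-1,0,0,0,0]
    - [0,13,-1,0,0,0,0]
    - [0,14,-1,0,0,0,0]

```text
clock: 4.2
tcp_pos: [0.5221, 0.1215, 0.0705]
orientation: [-1.261, 1.133, -1.131]
contact_force: [-1.1, -0.2, 5.5]
grip_width: 0.0
```

Emit:
drive_tool:
  series:
    - [0,0.6,0,0,0,0,0]
    - [0,1.2,0,0,0,0,0]
    - [0,1.2,0,0,0,0,0]

```text
clock: 4.5
tcp_pos: [0.5221, 0.1215, 0.0697]
orientation: [-1.261, 1.133, -1.131]
contact_force: [-1.5, -0.4, 5.0]
grip_width: -0.0002
```

```bash
python3 -c "
from mv import *
st()"
```

```text
t 4.5 tester mm [46.7 71.  69.7] F(tester) [-1.5 -0.2  5. ] M [-0.1   0.28  0.  ] grip -0.2
```

Emit:
drive_tool:
  series:
    - [0,-30,0,0,0,0,0]
    - [0,-75,-5,0,0,0,35]
    - [40,-80,-30,0,0,0,35]
    - [80,-80,-55,0,0,0,35]
    - [110,-80,-71,0,0,0,35]

```text
clock: 5.0
tcp_pos: [0.4616, 0.0024, 0.1502]
orientation: [-1.262, 1.134, -1.133]
contact_force: [0.6, -0.7, -0.6]
grip_width: 0.035
```

Emit:
drive_tool:
  series:
    - [0,0,0,0,0,0,35]

```text
clock: 5.1
tcp_pos: [0.4593, -0.0026, 0.1498]
orientation: [-1.263, 1.139, -1.139]
contact_force: [0.9, -0.0, 0.0]
grip_width: 0.035
```

```bash
python3 - <<'E'
from mv import *
go((-24,-38.6,69),0);print(np.round(r.get_obs()['joints'],2))
for n in("side","top"):
    f=r.grab_frame(n)
    if n=="side": crop(f,195,150,180,160,4.4,'s4.png')
    else: crop(f,230,155,150,170,3.5,"t4.png")
# notch from initial pics: 
crop(t,295,250,50,60,10,"t1z.png");crop(s,300,225,70,50,10,"s1z.png")
E
```

```text
t 5.1 tester mm [-29.  -45.7 149.8] F(tester) [ 0.9 -0.1  0. ] M [ 0.03  0.01 -0.02] grip 35.0
shift [-7.7 80.7  5.5] turn [ 0.4 -0.6  0.4]
[ 0.4   0.29 -0.62  2.1   0.24  0.82 -0.26]
```

View pics/s4.png

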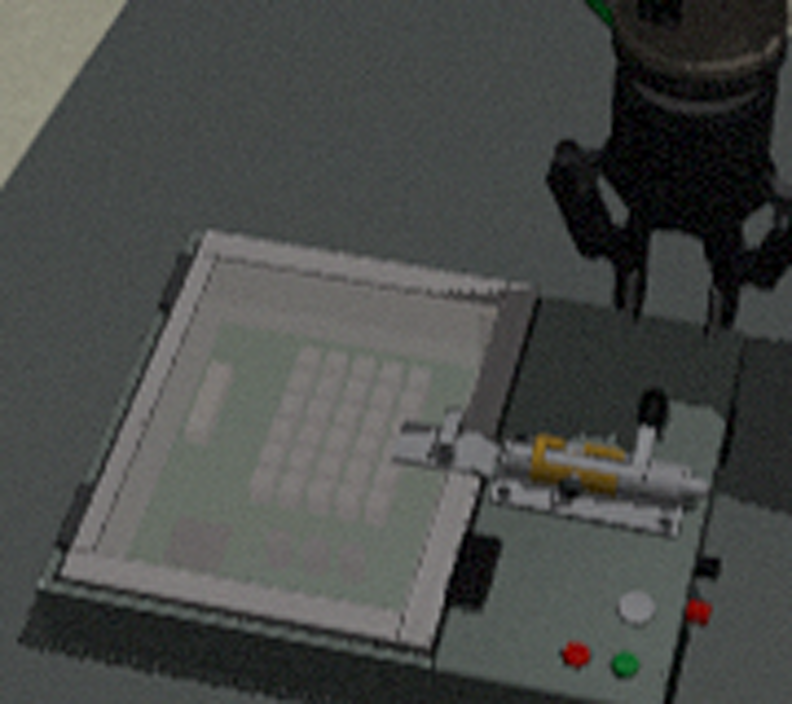

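View pics/t1z.png

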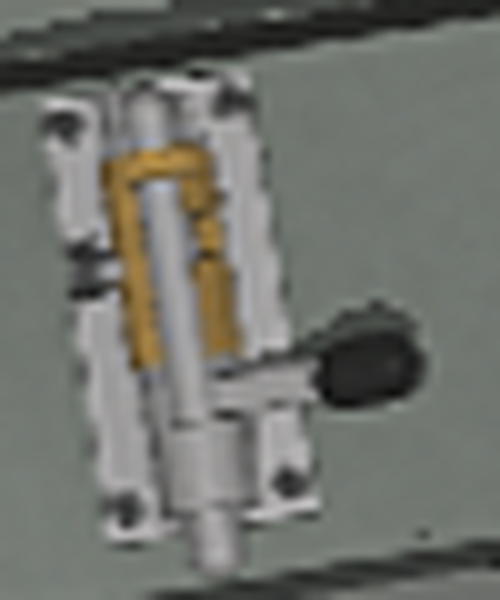

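View pics/s1z.png

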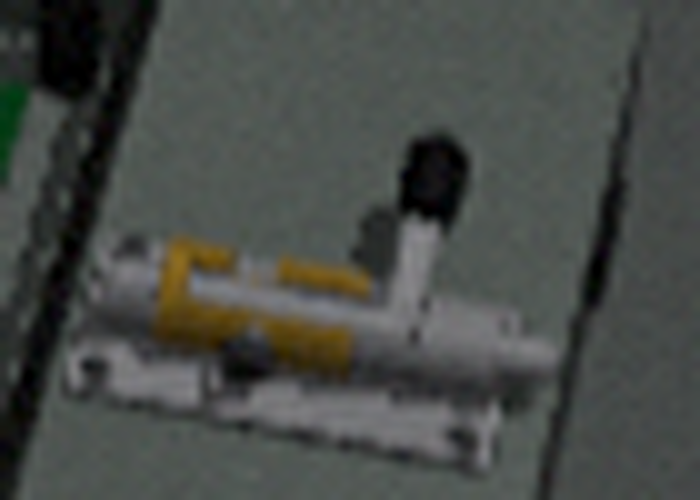

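```bash
python3 - <<'E'
from mv import *
def xs(f,uv,z):
    w=atz(f,uv,z)-[p[0],p[1],0];c,sn=np.cos(p[2]),np.sin(p[2])
    return np.round(np.array([c*w[0]+sn*w[1],-sn*w[0]+c*w[1]])*1000,1)
for uv in [(237,258),(280,270),(372,280),(190,240),(400,305),(413,265)]: print("s",uv,xs(s,(uv[0]/10+300,uv[1]/10+225),.086))
for uv in [(205,208),(210,253),(222,355),(205,150),(215,390),(270,380)]: print("t",uv,xs(t,(uv[0]/10+295,uv[1]/10+250),.084))
E
```

```text
s (237, 258) [15.6 -5.5]
s (280, 270) [ 5.2 -4.3]
s (372, 280) [-15.9  -6.4]
s (190, 240) [27.2 -8.2]
s (400, 305) [-23.6  -0.6]
s (413, 265) [-24.3 -12.9]
t (205, 208) [17.6 -6.9]
t (210, 253) [ 7.6 -6.4]
t (222, 355) [-14.9  -5.4]
t (205, 150) [30.2 -8.9]
t (215, 390) [-22.2  -2.7]
t (270, 380) [-22.  -14.8]
```

The sleeve's notch shows at about (258,264) in the side zoom, which puts its middle about 34.5 mm behind the stem. The top view agrees. I'll descend around the knob.

Emit:
drive_tool:
  series:
    - [-8,10,5.5,0.4,-0.6,0.4,35]
    - [-8,30,5.5,0.4,-0.6,0.4,35]
    - [-8,50,5.5,0.4,-0.6,0.4,35]
    - [-8,68,5.5,0.4,-0.6,0.4,35]
    - [-8,80,5.5,0.4,-0.6,0.4,35]

```text
clock: 5.7
tcp_pos: [0.4656, 0.0119, 0.0684]
orientation: [-1.257, 1.125, -1.121]
contact_force: [0.4, -0.6, 1.0]
grip_width: 0.0353
```

```bash
python3 - <<'E'
from mv import *
go((-24,-38.6,69),0)
f=r.grab_frame("side"); crop(f,300,190,90,80,8.5,'s5.png')
E
```

```text
t 5.7 tester mm [-21.2 -32.   68.4] F(tester) [ 0.3 -0.6  1. ] M [ 0.01 -0.02 -0.02] grip 35.3
shift [ 6.6 -0.6 -2.8] turn [-0.1  0.5 -0.3]
```

View pics/s5.png

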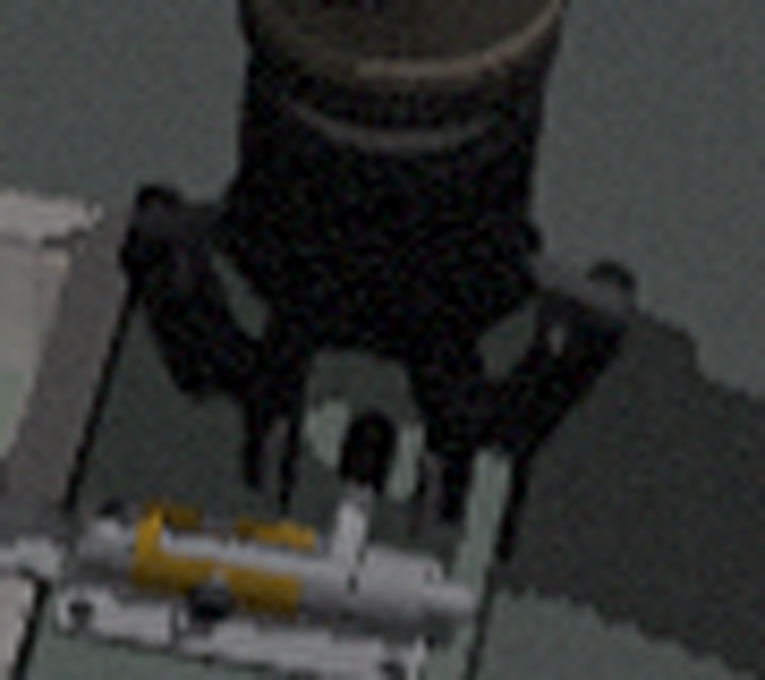

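The knob at (370,455) sits between the fingers, which straddle it. I'll centre and start closing.

Emit:
drive_tool:
  series:
    - [6.6,-1,-2.8,0,0.5,-0.3,30]
    - [6.6,-1,-2.8,0,0.5,-0.3,26]
    - [6.6,-1,-2.8,0,0.5,-0.3,24]
    - [6.6,-1,-2.8,0,0.5,-0.3,22]
  squeeze: 20

```text
clock: 6.15
tcp_pos: [0.4633, 0.0046, 0.069]
orientation: [-1.257, 1.13, -1.132]
contact_force: [0.2, -0.4, 0.6]
grip_width: 0.022
```

```bash
python3 - <<'E'
from mv import *
go((-24,-38.6,69),0)
f=r.grab_frame("top"); crop(f,290,240,70,60,10,'t6.png')
f=r.grab_frame("side"); crop(f,300,190,90,80,8.5,'s6.png')
E
```

```text
t 6.15 tester mm [-24.3 -38.9  69. ] F(tester) [ 0.2 -0.4  0.6] M [ 0.05  0.02 -0.01] grip 22.0
shift [-0.3 -0.   0.3] turn [-0.1 -0.1  0. ]
```

View pics/s6.png

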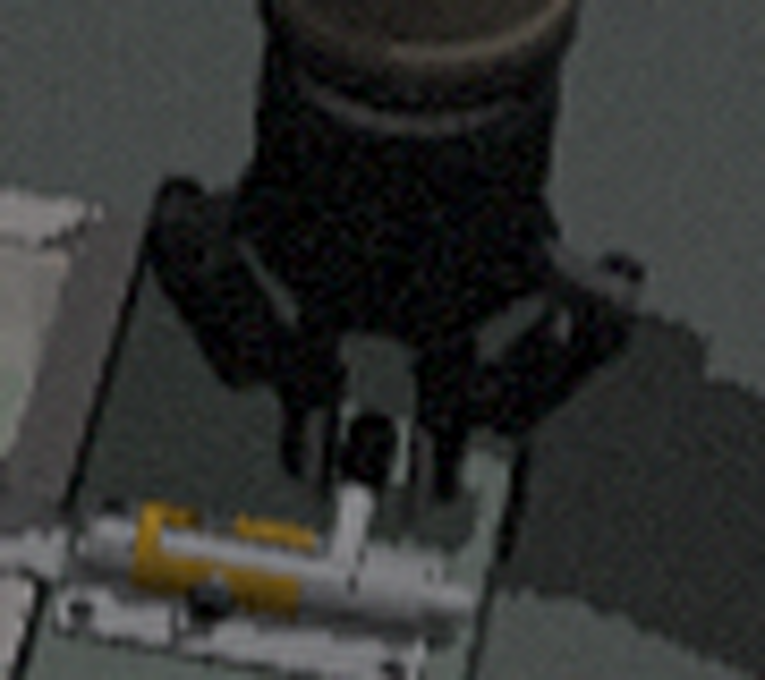

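Emit:
drive_tool:
  series:
    - [0,0,1,0,0,0,20]
    - [0,0,1,0,0,0,18]
    - [0,0,1,0,0,0,17]
  squeeze: 20

```text
clock: 6.55
tcp_pos: [0.4642, 0.0046, 0.0689]
orientation: [-1.257, 1.13, -1.132]
contact_force: [-0.3, -0.2, -0.7]
grip_width: 0.017
```

Emit:
drive_tool:
  series:
    - [0,0,0,0,0,0,16]
    - [0,0,0,0,0,0,15.4]
  squeeze: 20

```text
clock: 6.75
tcp_pos: [0.4642, 0.0046, 0.0689]
orientation: [-1.257, 1.13, -1.132]
contact_force: [0.1, 0.5, 0.5]
grip_width: 0.0156
```

```bash
python3 - <<'E'
from mv import *
st()
E
```

```text
t 6.75 tester mm [-23.4 -39.   68.9] F(tester) [0.1 0.5 0.5] M [-0.02 -0.04  0.02] grip 15.6
```

Emit:
drive_tool:
  series:
    - [0,0,0,0,0,0,15]
    - [0,0,0,0,0,0,14]
    - [0,0,0,0,0,0,13]
  squeeze: 25

```text
clock: 7.05
tcp_pos: [0.4643, 0.0046, 0.069]
orientation: [-1.257, 1.13, -1.132]
contact_force: [-0.2, -0.4, 1.0]
grip_width: 0.014
```

```bash
python3 - <<'E'
from mv import *
st()
k0=np.array(knob(0))
for a in np.linspace(0,1.31,8): print(round(a,2),np.round(np.array(knob(a))-k0,1)[1:])
E
```

```text
t 7.05 tester mm [-23.2 -39.   69. ] F(tester) [-0.3 -0.4  1. ] M [-0.03 -0.08  0.01] grip 14.0
0.0 [0. 0.]
0.19 [2.6 7. ]
0.37 [ 6.5 13.4]
0.56 [11.4 19. ]
0.75 [17.4 23.5]
0.94 [24.1 26.9]
1.12 [31.2 29. ]
1.31 [38.7 29.6]
```

Emit:
drive_tool:
  series:
    - [-1,-3.5,0,0,0,0,13]
    - [-2.6,-7,0,0,0,0,13]
    - [-4.4,-10.3,0,0,0,0,13]
    - [-6.5,-13.4,0,0,0,0,13]
    - [-6.5,-13.4,0,0,0,0,13]

```text
clock: 7.55
tcp_pos: [0.4636, 0.0112, 0.0828]
orientation: [-1.257, 1.129, -1.132]
contact_force: [0.1, -0.1, -2.9]
grip_width: 0.0139
```

```bash
python3 - <<'E'
from mv import *
st()
E
```

```text
t 7.55 tester mm [-23.2 -32.4  82.8] F(tester) [ 0.1 -0.1 -2.9] M [-0.24 -0.21  0.01] grip 13.9
```

Emit:
drive_tool:
  series:
    - [-4.9,-5.6,0,0,0,0,13]
    - [-10.9,-10.1,0,0,0,0,13]
    - [-17.6,-13.5,0,0,0,0,13]
    - [-24.7,-15.6,0,0,0,0,13]
    - [-32.2,-16.2,0,0,0,0,13]

```text
clock: 8.05
tcp_pos: [0.46, 0.0433, 0.0996]
orientation: [-1.257, 1.129, -1.133]
contact_force: [-0.9, -4.9, 3.8]
grip_width: 0.0138
```

Emit:
drive_tool:
  series:
    - [0,0,0,0,0,0,13]

```text
clock: 8.15
tcp_pos: [0.4598, 0.0447, 0.0997]
orientation: [-1.258, 1.128, -1.132]
contact_force: [0.6, -0.8, -4.7]
grip_width: 0.0138
```

```bash
python3 - <<'E'
from mv import *
st()
f=r.grab_frame("side"); crop(f,300,170,90,80,8.5,'s7.png')
E
```

```text
t 8.15 tester mm [-23.5   1.3  99.7] F(tester) [ 0.5 -0.9 -4.7] M [-0.35 -0.29  0.01] grip 13.8
```

View pics/s7.png

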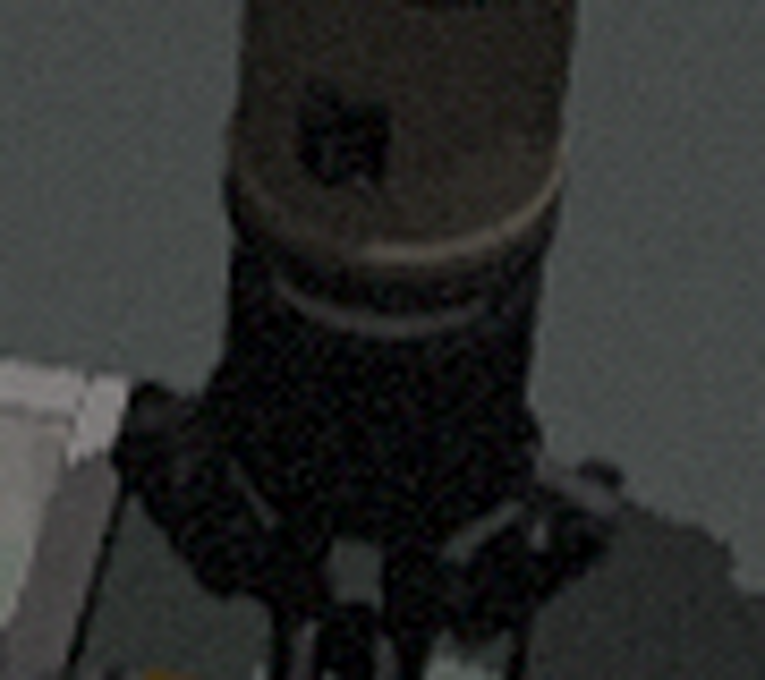

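Emit:
drive_tool:
  series:
    - [1,1,1,0,0,0,13]
    - [1,1,4,0,0,0,13]
    - [1,1,7,0,0,0,13]
    - [1,1,9,0,0,0,13]
    - [1,1,9,0,0,0,13]
  squeeze: 40

```text
clock: 8.7
tcp_pos: [0.4696, 0.0444, 0.0992]
orientation: [-1.257, 1.127, -1.132]
contact_force: [-1.1, -2.3, 7.3]
grip_width: 0.0134
```

```bash
python3 - <<'E'
from mv import *
go((-23.5,0,98.6),0)
E
```

```text
t 8.7 tester mm [-13.7  -0.   99.2] F(tester) [-1.3 -2.2  7.3] M [-0.6   0.31 -0.  ] grip 13.4
shift [-0.   0.5 -9.8] turn [-0.2  0.   0.1]
```

Emit:
drive_tool:
  series:
    - [0,-0.4,2,0,0,0,12]
    - [0,-0.4,4,0,0,0,12]
    - [0,-0.4,4,0,0,0,12]

```text
clock: 9.0
tcp_pos: [0.4735, 0.045, 0.0994]
orientation: [-1.257, 1.128, -1.132]
contact_force: [-1.6, -0.9, 0.7]
grip_width: 0.0134
```

```bash
python3 - <<'E'
from mv import *
go((-23.5,0,98.6),0)
E
```

```text
t 9.0 tester mm [-9.8  0.1 99.4] F(tester) [-1.7 -0.7  0.7] M [-0.32  0.49 -0.04] grip 13.4
shift [  0.1   0.8 -13.7] turn [-0.1  0.   0.1]
```

Vertical load is gone. Now through the ramp region.

Emit:
drive_tool:
  series:
    - [0,0,2,0,0,0,12]
    - [0,0,4,0,0,0,12]
    - [0,0,5,0,0,0,12]

```text
clock: 9.3
tcp_pos: [0.478, 0.0454, 0.0993]
orientation: [-1.258, 1.129, -1.132]
contact_force: [-5.5, -2.4, 6.4]
grip_width: 0.013
```

Emit:
drive_tool:
  series:
    - [0,0,2,0,0,0,12]
    - [0,0,4,0,0,0,12]
    - [0,0,5,0,0,0,12]

```text
clock: 9.6
tcp_pos: [0.4818, 0.0455, 0.0992]
orientation: [-1.261, 1.13, -1.131]
contact_force: [-5.6, -1.9, 7.5]
grip_width: 0.0132
```

```bash
python3 - <<'E'
from mv import *
go((-23.5,0,98.6),0)
E
```

```text
t 9.6 tester mm [-1.5 -0.2 99.2] F(tester) [-5.8 -1.3  7.5] M [-0.64  1.26 -0.01] grip 13.2
shift [ -0.2   0.7 -22. ] turn [ 0.1 -0.   0.1]
```

Emit:
drive_tool:
  series:
    - [0,-0.4,2,0,0,0,12]
    - [0,-0.4,4,0,0,0,12]
    - [0,-0.4,5,0,0,0,12]

```text
clock: 9.9
tcp_pos: [0.4856, 0.0459, 0.0993]
orientation: [-1.263, 1.132, -1.13]
contact_force: [-6.8, -1.3, 5.0]
grip_width: 0.0131
```

Emit:
drive_tool:
  series:
    - [0,-0.2,2,0,0,0,12]
    - [0,-0.2,4,0,0,0,12]
    - [0,-0.2,5,0,0,0,12]

```text
clock: 10.2
tcp_pos: [0.4896, 0.0463, 0.0993]
orientation: [-1.265, 1.133, -1.13]
contact_force: [-5.2, -2.0, 6.2]
grip_width: 0.0132
```

```bash
python3 - <<'E'
from mv import *
go((-23.5,0,98.6),0)
E
```

```text
t 10.2 tester mm [ 6.3 -0.3 99.3] F(tester) [-5.4 -1.4  6.2] M [-0.42  1.22 -0.01] grip 13.2
shift [ -0.3   0.9 -29.8] turn [ 0.4 -0.   0.2]
```

Emit:
drive_tool:
  series:
    - [0,-0.3,2,0.4,0,0.2,12]
    - [0,-0.5,4,0.4,0,0.2,12]
    - [0,-0.5,5,0.4,0,0.2,12]
    - [0,-0.5,5,0.4,0,0.2,12]

```text
clock: 10.6
tcp_pos: [0.4935, 0.0467, 0.0993]
orientation: [-1.259, 1.132, -1.129]
contact_force: [-5.8, -2.1, 4.1]
grip_width: 0.0133
```

```bash
python3 - <<'E'
from mv import *
go((-23.5,0,98.6),0)
f=r.grab_frame("side"); crop(f,270,180,90,80,8.5,'s8.png')
f=r.grab_frame("top"); crop(f,290,230,70,60,10,'t8.png')
E
```

```text
t 10.6 tester mm [10.3 -0.3 99.3] F(tester) [-5.9 -1.5  4.1] M [-0.4   1.1  -0.03] grip 13.3
shift [ -0.3   0.8 -33.8] turn [ 0.1 -0.  -0. ]
```

View pics/s8.png

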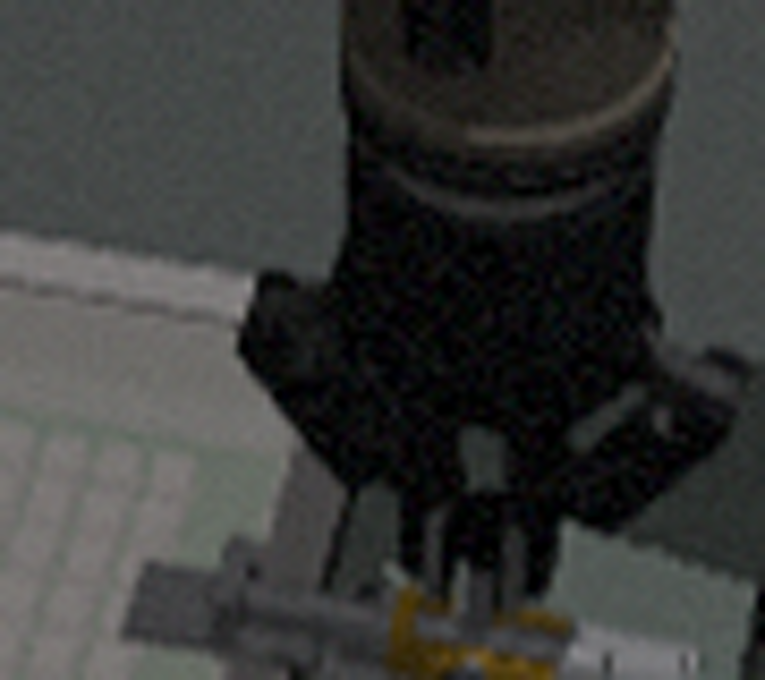

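View pics/t8.png

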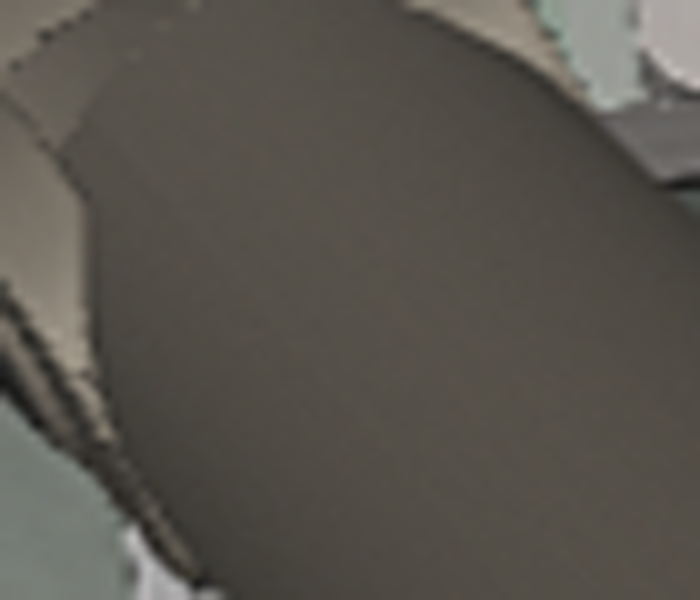

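```bash
python3 - <<'E'
from mv import *
def xs(f,uv,z):
    w=atz(f,uv,z)-[p[0],p[1],0];c,sn=np.cos(p[2]),np.sin(p[2])
    return np.round(np.array([c*w[0]+sn*w[1],-sn*w[0]+c*w[1]])*1000,1)
for u in (465,480,495):
  for z in (.088,.092): print(u,z,xs(s,(270+u/8.5,180+600/8.5),z))
f=r.grab_frame("side"); crop(f,305,230,50,40,16,'s9.png')
E
```

```text
465 0.088 [13.2 -5. ]
465 0.092 [12.6 -1.8]
480 0.088 [ 9.2 -6. ]
480 0.092 [ 8.7 -2.7]
495 0.088 [ 5.3 -6.9]
495 0.092 [ 4.8 -3.7]
```

View pics/s9.png

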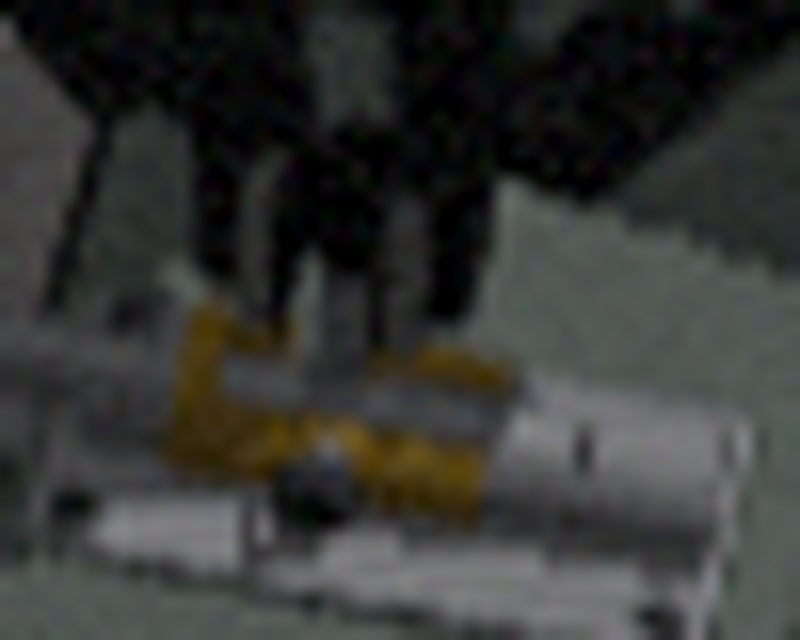

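```bash
python3 - <<'E'
from mv import *
c=lambda m:((P(s,W(p,m))[0]-[305,230])*16).round(0)
for m in [(10,0,90),(10,0,94),(10,-5,86),(10,-8,84),(15.5,-5,86),(4.5,-5,86),(12,0,92),(14,0,92)]: print(m,c(m))
E
```

```text
(10, 0, 90) [330. 351.]
(10, 0, 94) [331. 333.]
(10, -5, 86) [336. 342.]
(10, -8, 84) [340. 335.]
(15.5, -5, 86) [299. 335.]
(4.5, -5, 86) [374. 349.]
(12, 0, 92) [317. 340.]
(14, 0, 92) [303. 337.]
```

Emit:
drive_tool:
  series:
    - [0,0,0,0,0,0,20]
    - [0,0,0,0,0,0,32]
    - [0,-20,0,0,0,0,32]
    - [0,-60,0,0,0,0,32]
    - [50,-90,0,0,0,0,32]

```text
clock: 11.25
tcp_pos: [0.4999, 0.0103, 0.1879]
orientation: [-1.257, 1.122, -1.121]
contact_force: [2.0, -0.5, 0.0]
grip_width: 0.0317
```

Emit:
drive_tool:
  series:
    - [45,0,0,0,0,0,32]
    - [95,0,0,0,0,0,32]
    - [140,0,0,0,0,0,32]
    - [150,0,0,0,0,0,32]

```text
clock: 11.65
tcp_pos: [0.5179, -0.1453, 0.1874]
orientation: [-1.254, 1.126, -1.13]
contact_force: [-0.3, 0.8, 0.1]
grip_width: 0.0319
```

```bash
python3 - <<'E'
from mv import *
st()
f=r.grab_frame("side"); g=r.grab_frame("top");pickle.dump((f,g),open("f1.pkl","wb"))
crop(f,285,215,80,60,10,'s10.png'); crop(g,280,240,70,60,10,'t10.png')
E
```

```text
t 11.65 tester mm [  14.1 -193.8  187.4] F(tester) [-0.2  0.8  0.1] M [-0.02  0.05  0.01] grip 31.9
```

View pics/s10.png

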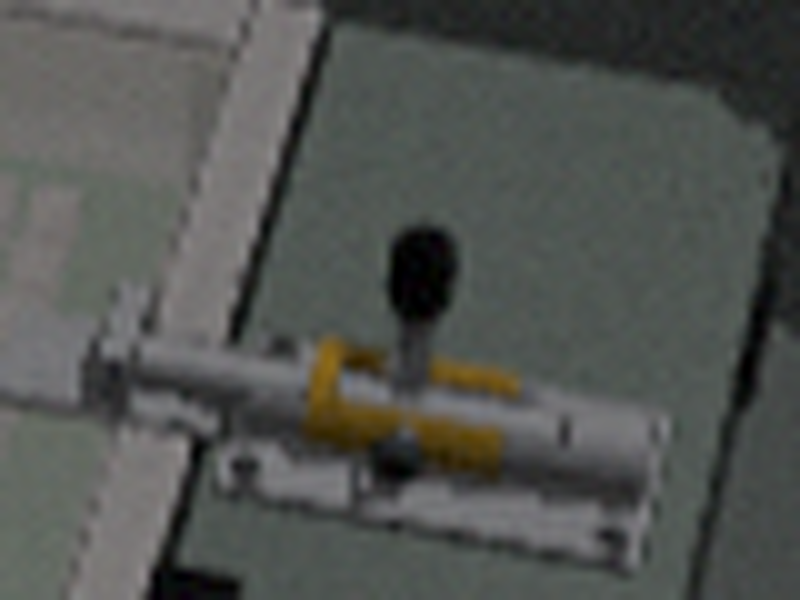

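View pics/t10.png

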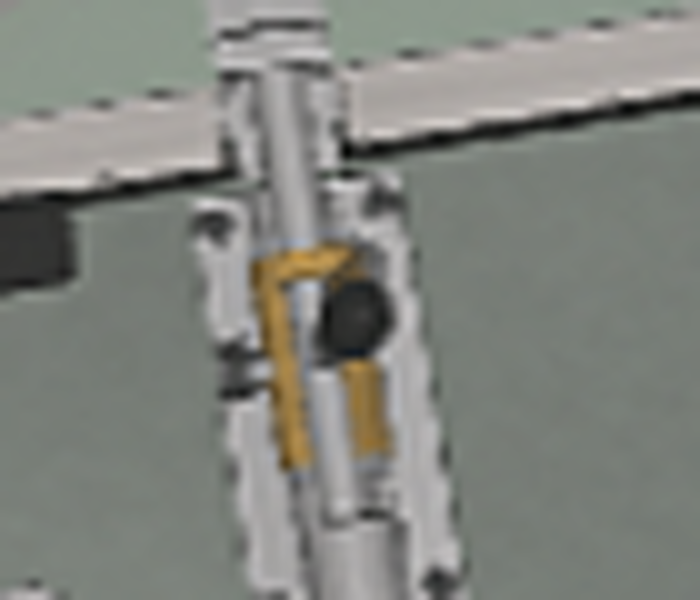

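```bash
python3 - <<'E'
from mv import *
f,g=pickle.load(open("f1.pkl","rb"))
def fit_k(sp,tp,phi=None):
    def e(v):
        m=knob(v[0],v[1]/1000); m=(m[0],m[1]+0*v[1],m[2]); return np.r_[P(s,W(p,m))[0]-sp,P(t,W(p,m))[0]-tp]
    o=least_squares(e,[.5,10.]);return o.x,o.fun.round(2)
# initial: knob centre side zoom (435,178)/10+(300,225); top zoom (370,358)/10+(295,250)
print(fit_k((343.5,242.8),(332.0,285.8)))
print(fit_k((327.3,242.2),(315.5,271.8)))
def xs(f,uv,z):
    w=atz(f,uv,z)-[p[0],p[1],0];c,sn=np.cos(p[2]),np.sin(p[2])
    return np.round(np.array([c*w[0]+sn*w[1],-sn*w[0]+c*w[1]])*1000,1)
print("stem base",xs(f,(285+40.8,215+38.5),.088), xs(f,(285+41.0,215+36),.094))
# notch edges now in side: back wall end (388,360), front part start(430,370)
print(xs(f,(285+38.6,215+36.2),.086),xs(f,(285+43.0,215+37.2),.086),"sleeve ends far",xs(f,(285+52,215+38.8),.086))
E
```

```text
(array([0.11137671, 0.87823051]), array([-0.61, -0.56,  0.37,  0.6 ]))
(array([ 1.13466935, 33.4033937 ]), array([-0.37,  0.42,  0.35,  0.22]))
stem base [9.  2.8] [9.2 0.3]
[15.5 -4.2] [ 5.1 -3.7] sleeve ends far [-15.9  -3.9]
```

```bash
python3 - <<'E'
from mv import *
go((9.8,-7,187),0)
E
```

```text
t 11.75 tester mm [  14.5 -189.4  187.3] F(tester) [-1.1  1.1 -0.2] M [0.07 0.02 0.03] grip 31.9
shift [-182.5    0.9   -3.7] turn [-0.2  0.3 -0.2]
```

Emit:
drive_tool:
  series:
    - [-45,0,-1,0,0.3,0,32]
    - [-95,0,-2,0,0.3,0,32]
    - [-145,0,-3.7,0,0.3,0,32]
    - [-182,0,-3.7,0,0.3,0,32]
    - [-182,0,-3.7,0,0.3,0,32]

```text
clock: 12.25
tcp_pos: [0.4926, 0.0484, 0.1888]
orientation: [-1.254, 1.119, -1.118]
contact_force: [0.2, 1.2, 0.5]
grip_width: 0.0321
```

```bash
python3 - <<'E'
from mv import *
go((9.8,-7,100),0)
E
```

```text
t 12.25 tester mm [  9.5   1.5 188.8] F(tester) [0.3 1.2 0.5] M [0.02 0.01 0.  ] grip 32.1
shift [ 9.1 88.7 -0.4] turn [-0.4  0.8 -0.4]
```

Emit:
drive_tool:
  series:
    - [8.5,20,-0.4,-0.4,0.8,-0.4,28]
    - [8.5,45,-0.4,-0.4,0.8,-0.4,28]
    - [8.5,45,-0.4,-0.4,0.8,-0.4,28]

```text
clock: 12.55
tcp_pos: [0.4911, 0.0413, 0.1415]
orientation: [-1.263, 1.133, -1.126]
contact_force: [-0.2, -0.5, 0.0]
grip_width: 0.0276
```

```bash
python3 - <<'E'
from mv import *
go((9.8,-7,100),0)
E
```

```text
t 12.55 tester mm [  7.3  -5.4 141.5] F(tester) [-0.3 -0.5  0. ] M [-0.02  0.    0.03] grip 27.6
shift [ 1.6 41.5  2.7] turn [ 0.3  0.1 -0. ]
```

Emit:
drive_tool:
  series:
    - [1.6,14,2.5,0.3,0,0,26]
    - [1.6,28,2.5,0.3,0,0,26]
    - [1.6,41,2.5,0.3,0,0,26]
    - [1.6,41,2.5,0.3,0,0,24]

```text
clock: 12.95
tcp_pos: [0.4924, 0.04, 0.0991]
orientation: [-1.261, 1.131, -1.126]
contact_force: [-0.2, 0.4, 0.7]
grip_width: 0.024
```

```bash
python3 - <<'E'
from mv import *
go((9.8,-7,100),0)
E
```

```text
t 12.95 tester mm [ 8.5 -6.9 99.1] F(tester) [-0.2  0.4  0.7] M [-0.01  0.05  0.04] grip 24.0
shift [ 0.1 -0.9  1.3] turn [ 0.2  0.1 -0. ]
```

Emit:
drive_tool:
  series:
    - [0,0,1.3,0.2,0,0,20]
    - [0,0,1.3,0.2,0,0,18]
    - [0,0,1.3,0.2,0,0,17]
  squeeze: 20

```text
clock: 13.25
tcp_pos: [0.4941, 0.0402, 0.0997]
orientation: [-1.257, 1.128, -1.129]
contact_force: [-0.1, 0.3, 0.1]
grip_width: 0.0171
```

Emit:
drive_tool:
  series:
    - [0,0,0,0,0,0,16]
    - [0,0,0,0,0,0,15.5]

```text
clock: 13.45
tcp_pos: [0.4943, 0.0401, 0.1]
orientation: [-1.257, 1.127, -1.129]
contact_force: [0.2, 0.2, 0.3]
grip_width: 0.0154
```

Emit:
drive_tool:
  series:
    - [0,0,0,0,0,0,15]
    - [0,0,0,0,0,0,14]

```text
clock: 13.65
tcp_pos: [0.4941, 0.0401, 0.1]
orientation: [-1.257, 1.127, -1.129]
contact_force: [-1.8, 0.3, 1.1]
grip_width: 0.0142
```

```bash
python3 - <<'E'
from mv import *
go((11.2,-7,100),0)
E
```

```text
t 13.65 tester mm [ 10.1  -7.  100. ] F(tester) [-1.7  0.5  1.1] M [-0.07  0.26 -0.01] grip 14.2
shift [0.1 0.  1.1] turn [-0.1  0.1 -0. ]
```

Emit:
drive_tool:
  series:
    - [0,0,0.7,0,0,0,13.5]
    - [0,0,1.4,0,0,0,13.5]
    - [0,0,1.6,0,0,0,13.5]
    - [0,0,1.6,0,0,0,13.5]

```text
clock: 14.05
tcp_pos: [0.4944, 0.0397, 0.0999]
orientation: [-1.26, 1.129, -1.129]
contact_force: [-6.0, -2.4, 6.1]
grip_width: 0.0136
```

```bash
python3 - <<'E'
from mv import *
go((11.3,-7,100),0)
E
```

```text
t 14.05 tester mm [10.4 -7.3 99.9] F(tester) [-6.2 -1.7  6.1] M [-0.3   1.17  0.03] grip 13.6
shift [-0.3 -0.1  0.9] turn [0.1 0.1 0. ]
```

Emit:
drive_tool:
  series:
    - [0,-0.3,1.5,0,0,0,13.5]
    - [0,-0.3,2.0,0,0,0,13.5]

```text
clock: 14.25
tcp_pos: [0.4949, 0.0396, 0.0999]
orientation: [-1.263, 1.131, -1.128]
contact_force: [-5.5, -1.4, 5.2]
grip_width: 0.0141
```

```bash
python3 - <<'E'
from mv import *
go((11.3,-7,100),0)
E
```

```text
t 14.25 tester mm [10.9 -7.5 99.9] F(tester) [-5.6 -0.8  5.2] M [-0.16  1.24 -0.01] grip 14.1
shift [-0.5 -0.1  0.4] turn [0.2 0.1 0.1]
```

Emit:
drive_tool:
  series:
    - [0,-0.2,1.7,0,0,0,13.5]
    - [0,-0.2,2.0,0,0,0,13.5]

```text
clock: 14.45
tcp_pos: [0.4955, 0.0395, 0.0999]
orientation: [-1.266, 1.133, -1.127]
contact_force: [-5.9, -0.6, 5.6]
grip_width: 0.0141
```

```bash
python3 - <<'E'
from mv import *
go((11.3,-7,100),0)
E
```

```text
t 14.45 tester mm [11.4 -7.6 99.9] F(tester) [-6.   0.   5.6] M [-0.15  1.23  0.02] grip 14.1
shift [-0.6 -0.1 -0.1] turn [0.4 0.1 0.1]
```

Emit:
drive_tool:
  series:
    - [0,0,0,0,0,0,18]
    - [0,0,0,0,0,0,28]
    - [0,-15,-1,0,0,0,28]
    - [0,-40,-1,0.3,0,0,28]
    - [-25,-50,-1,0.3,0,0,10]

```text
clock: 14.95
tcp_pos: [0.4939, 0.062, 0.1524]
orientation: [-1.258, 1.13, -1.136]
contact_force: [0.7, -0.6, -0.5]
grip_width: 0.0145
```

Emit:
drive_tool:
  series:
    - [-40,-20,0,0,0,0,0]
    - [-80,-40,0,0,0,0,0]
    - [-80,-40,0,0,0,0,0]
    - [-80,-40,0,0,0,0,0]

```text
clock: 15.35
tcp_pos: [0.486, 0.1429, 0.1936]
orientation: [-1.257, 1.126, -1.135]
contact_force: [-0.0, -0.4, 0.3]
grip_width: -0.0
```

```bash
python3 - <<'E'
from mv import *
go((11.3,25,100),0)
f=r.grab_frame("side"); g=r.grab_frame("top");pickle.dump((f,g),open("f2.pkl","wb"))
crop(f,285,215,80,60,10,'s11.png'); crop(g,280,240,70,60,10,'t11.png')
E
```

```text
t 15.35 tester mm [ 13.1  96.2 193.6] F(tester) [-0.1 -0.4  0.3] M [ 0.03 -0.01  0.02] grip -0.0
shift [70.9 93.8 -2.1] turn [-0.2 -0.   0.2]
```

View pics/s11.png

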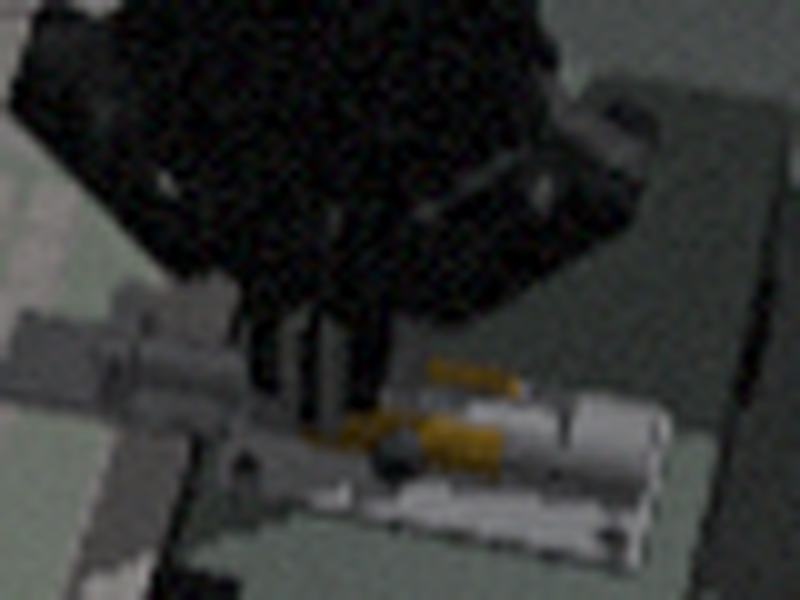

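View pics/t11.png

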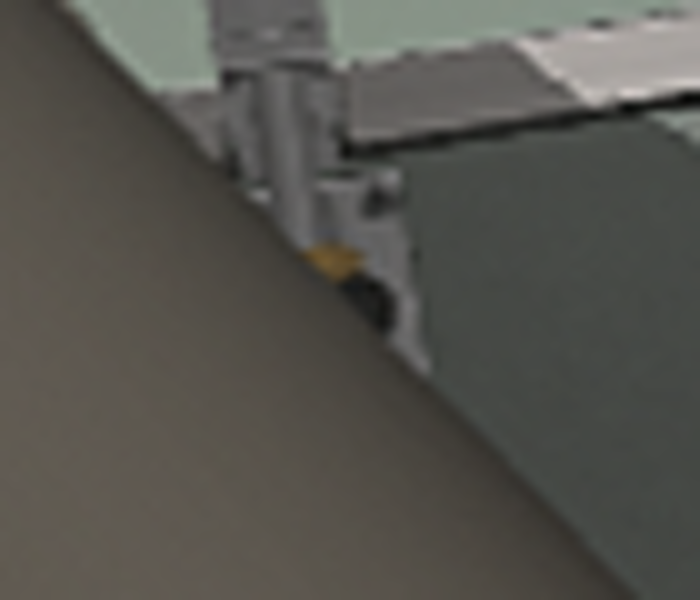

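Emit:
drive_tool:
  series:
    - [15,-20,45,0,0,0,0]
    - [30,-20,90,0,0,0,0]
    - [30,-20,135,0,0,0,0]
    - [30,-20,140,0,0,0,0]

```text
clock: 15.85
tcp_pos: [0.6323, 0.1218, 0.2109]
orientation: [-1.255, 1.135, -1.142]
contact_force: [0.1, -0.3, 0.0]
grip_width: -0.0
```

```bash
python3 - <<'E'
from mv import *
go((11.3,25,100),0)
f=r.grab_frame("side");pickle.dump(f,open("f3.pkl","wb"))
crop(f,285,215,80,60,10,'s12.png')
E
```

```text
t 15.85 tester mm [156.3  59.6 210.9] F(tester) [ 0.1 -0.3  0. ] M [0.01 0.08 0.02] grip -0.0
shift [  35.6  110.8 -144.8] turn [-0.1 -0.6  0.2]
```

View pics/s12.png

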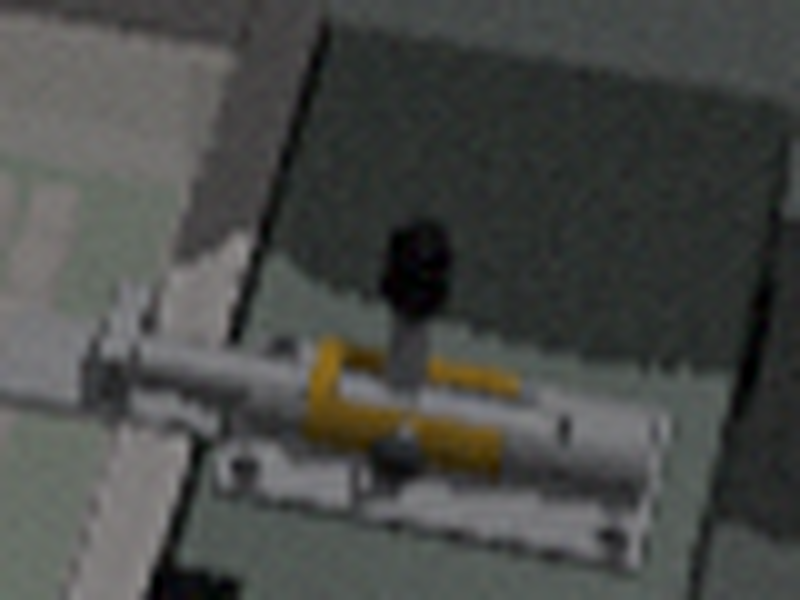

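Emit:
drive_tool:
  series:
    - [20,0,-45,0,0,0,0]
    - [34,0,-90,0,0,0,0]
    - [34,30,-130,0,0,0,0]
    - [34,60,-145,0,0,0,0]
    - [34,60,-145,0,-0.6,0,0]

```text
clock: 16.4
tcp_pos: [0.4833, 0.0719, 0.1477]
orientation: [-1.27, 1.132, -1.129]
contact_force: [0.7, -0.4, 0.3]
grip_width: -0.0001
```

```bash
python3 - <<'E'
from mv import *
go((11.3,22,103),0)
E
```

```text
t 16.4 tester mm [  2.8  25.9 147.7] F(tester) [ 0.7 -0.5  0.3] M [ 0.   -0.01  0.03] grip -0.1
shift [ 3.6 44.6  8.9] turn [0.5 0.1 0.4]
```

Emit:
drive_tool:
  series:
    - [3,10,8.5,0.5,0,0.4,0]
    - [3,25,8.5,0.5,0,0.4,0]
    - [3,40,8.5,0.5,0,0.4,0]
    - [3,44,8.5,0.5,0,0.4,0]
    - [3,44,8.5,0.5,0,0.4,0]

```text
clock: 16.9
tcp_pos: [0.4913, 0.0698, 0.1027]
orientation: [-1.26, 1.131, -1.127]
contact_force: [0.4, 0.7, 1.1]
grip_width: 0.0003
```

```bash
python3 - <<'E'
from mv import *
go((11.3,11,103),0)
E
```

```text
t 16.9 tester mm [ 10.6  22.9 102.7] F(tester) [0.5 0.7 1.1] M [0.04 0.   0.04] grip 0.3
shift [11.9 -0.4  0.7] turn [ 0.1  0.1 -0.1]
```

Emit:
drive_tool:
  series:
    - [4,0,0.5,0,0,0,0]
    - [8,0,0.5,0,0,0,0]
    - [11,0,0.5,0,0,0,0]
    - [12,0,0.5,0,0,0,0]

```text
clock: 17.3
tcp_pos: [0.4935, 0.0573, 0.1029]
orientation: [-1.259, 1.131, -1.128]
contact_force: [0.5, -0.2, -0.1]
grip_width: -0.0002
```

Emit:
drive_tool:
  series:
    - [1,0,0,0,0,0,0]
    - [2,0,0,0,0,0,0]

```text
clock: 17.5
tcp_pos: [0.4938, 0.0552, 0.1032]
orientation: [-1.259, 1.131, -1.128]
contact_force: [-0.0, -0.5, 0.5]
grip_width: 0.0
```

```bash
python3 - <<'E'
from mv import *
st()
f=r.grab_frame("side")
crop(f,285,215,80,60,10,'s13.png')
E
```

```text
t 17.5 tester mm [ 11.5   8.1 103.2] F(tester) [-0.1 -0.5  0.5] M [-0.01 -0.06 -0.01] grip 0.0
```

View pics/s13.png

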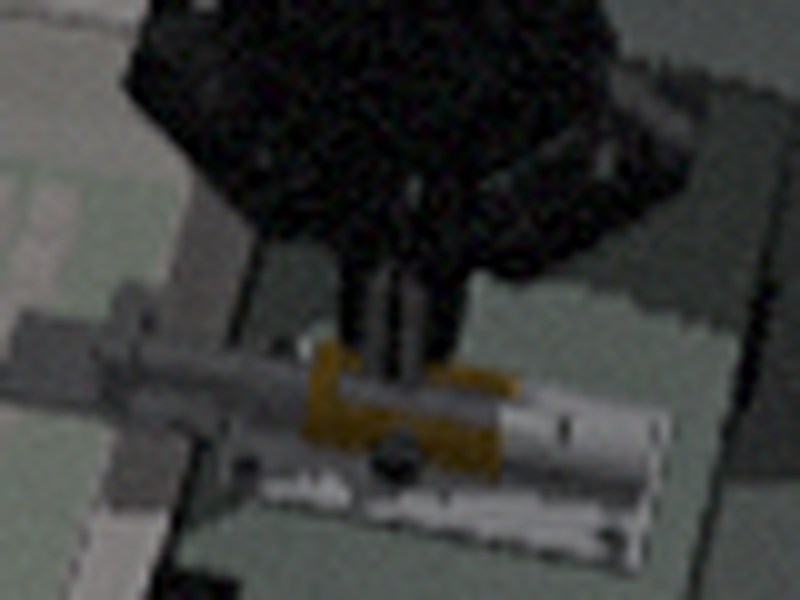

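Emit:
drive_tool:
  series:
    - [1,0,0,0,0,0,0]
    - [2,0,0,0,0,0,0]
    - [2.5,0,0,0,0,0,0]

```text
clock: 17.85
tcp_pos: [0.494, 0.0525, 0.1031]
orientation: [-1.259, 1.131, -1.128]
contact_force: [0.0, 0.5, -0.1]
grip_width: 0.0001
```

Emit:
drive_tool:
  series:
    - [0.7,0,0,0,0,0,0]
    - [1.2,0,0,0,0,0,0]

```text
clock: 18.05
tcp_pos: [0.4941, 0.0512, 0.1031]
orientation: [-1.259, 1.131, -1.128]
contact_force: [0.9, -0.1, 0.4]
grip_width: -0.0002
```

Emit:
drive_tool:
  series:
    - [0.7,0,0,0,0,0,0]
    - [1.2,0,0,0,0,0,0]

```text
clock: 18.25
tcp_pos: [0.4943, 0.05, 0.103]
orientation: [-1.259, 1.131, -1.128]
contact_force: [0.6, -0.1, 0.6]
grip_width: -0.0002
```

```bash
python3 - <<'E'
from mv import *
st()
E
```

```text
t 18.25 tester mm [ 11.4   2.9 103. ] F(tester) [ 0.6 -0.2  0.6] M [ 0.01  0.06 -0.02] grip -0.2
```

Still no reaction; I'll keep stepping gently.

Emit:
drive_tool:
  series:
    - [0.7,0,0,0,0,0,0]
    - [1.3,0,0,0,0,0,0]

```text
clock: 18.45
tcp_pos: [0.4944, 0.0486, 0.1031]
orientation: [-1.259, 1.131, -1.128]
contact_force: [-0.3, 0.4, -0.1]
grip_width: -0.0
```

Emit:
drive_tool:
  series:
    - [0.7,0,0,0,0,0,0]
    - [1.3,0,0,0,0,0,0]

```text
clock: 18.65
tcp_pos: [0.4946, 0.0472, 0.103]
orientation: [-1.259, 1.131, -1.128]
contact_force: [-0.3, -0.2, -0.1]
grip_width: -0.0001
```

Emit:
drive_tool:
  series:
    - [0.7,0,0,0,0,0,0]
    - [1.3,0,0,0,0,0,0]

```text
clock: 18.85
tcp_pos: [0.4947, 0.0459, 0.103]
orientation: [-1.259, 1.131, -1.128]
contact_force: [0.5, 0.3, -0.4]
grip_width: 0.0001
```

Emit:
drive_tool:
  series:
    - [0.7,0,0,0,0,0,0]
    - [1.3,0,0,0,0,0,0]

```text
clock: 19.05
tcp_pos: [0.4949, 0.0445, 0.103]
orientation: [-1.259, 1.131, -1.128]
contact_force: [0.3, 0.4, -0.6]
grip_width: 0.0001
```

```bash
python3 - <<'E'
from mv import *
st()
f=r.grab_frame("side")
crop(f,285,215,80,60,10,'s14.png')
f=r.grab_frame("top")
crop(f,280,240,70,60,10,'t14.png')
E
```

```text
t 19.05 tester mm [ 11.4  -2.7 103. ] F(tester) [ 0.3  0.4 -0.6] M [ 0.01 -0.03 -0.02] grip 0.1
```

View pics/s14.png

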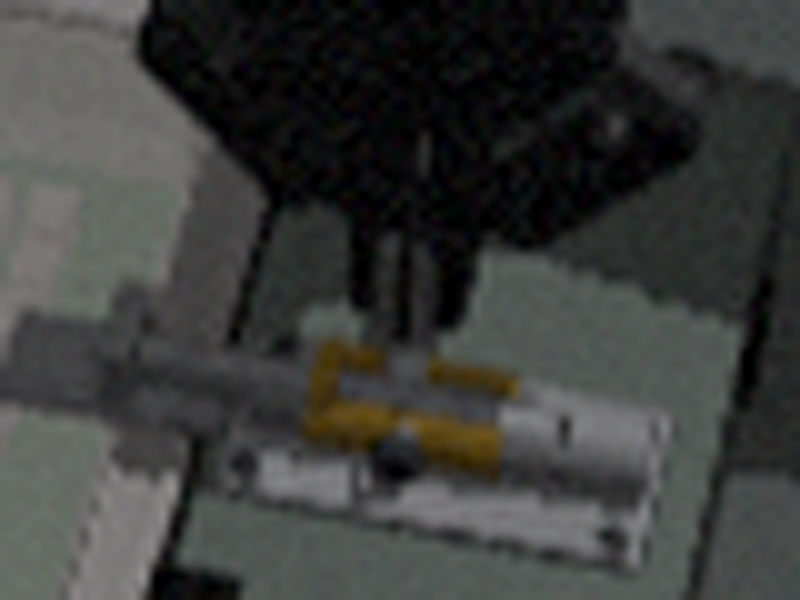

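View pics/t14.png

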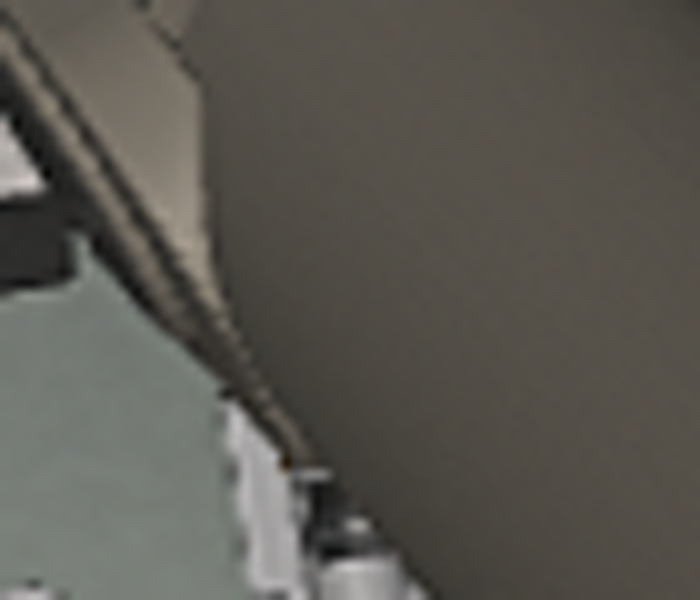

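Emit:
drive_tool:
  series:
    - [1,0,0,0,0,0,0]
    - [2,0,0,0,0,0,0]
    - [3,0,0,0,0,0,0]
    - [4,0,0,0,0,0,0]

```text
clock: 19.55
tcp_pos: [0.4953, 0.0403, 0.103]
orientation: [-1.259, 1.131, -1.128]
contact_force: [0.0, -0.1, 0.3]
grip_width: 0.0003
```

Emit:
drive_tool:
  series:
    - [1,0,0,0,0,0,0]
    - [2,0,0,0,0,0,0]
    - [3,0,0,0,0,0,0]
    - [4,0,0,0,0,0,0]

```text
clock: 19.95
tcp_pos: [0.4957, 0.0362, 0.103]
orientation: [-1.259, 1.131, -1.128]
contact_force: [-0.6, 0.3, 0.3]
grip_width: 0.0002
```

Emit:
drive_tool:
  series:
    - [1,0,0,0,0,0,0]
    - [2,0,0,0,0,0,0]
    - [3,0,0,0,0,0,0]
    - [4,0,0,0,0,0,0]

```text
clock: 20.35
tcp_pos: [0.4962, 0.0322, 0.103]
orientation: [-1.259, 1.131, -1.128]
contact_force: [-0.3, -0.7, 1.0]
grip_width: -0.0002
```

```bash
python3 - <<'E'
from mv import *
st()
f=r.grab_frame("side")
crop(f,285,195,80,60,10,'s15.png')
E
```

```text
t 20.35 tester mm [ 11.4 -15.  103. ] F(tester) [-0.4 -0.6  1. ] M [-0.02 -0.03 -0.  ] grip -0.2
```

View pics/s15.png

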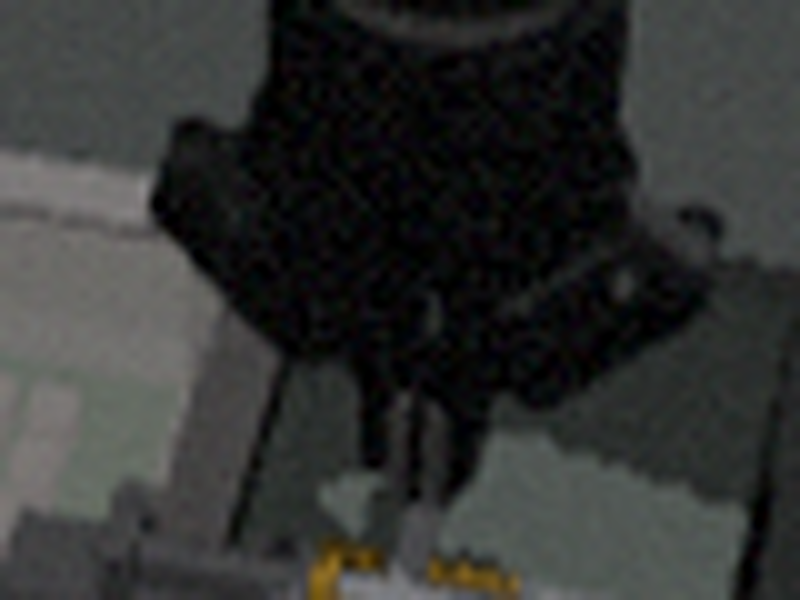

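Emit:
drive_tool:
  series:
    - [2,0,0,0,0,0,0]
    - [4,0,0,0,0,0,0]
    - [6,0,0,0,0,0,0]
    - [8,0,0,0,0,0,0]

```text
clock: 20.8
tcp_pos: [0.4971, 0.0238, 0.103]
orientation: [-1.259, 1.131, -1.129]
contact_force: [0.2, -0.5, -0.6]
grip_width: 0.0001
```

Emit:
drive_tool:
  series:
    - [0,-20,0,0,0,0,0]
    - [-30,-50,20,0,0,0,0]
    - [-60,-90,60,0,0,0,0]
    - [-60,-100,100,0,0,0,0]
    - [-60,-100,130,0,0,0,0]

```text
clock: 21.3
tcp_pos: [0.6238, 0.0999, 0.2065]
orientation: [-1.254, 1.126, -1.129]
contact_force: [0.5, -0.3, -0.9]
grip_width: -0.0
```

```bash
python3 - <<'E'
from mv import *
st()
f=r.grab_frame("side");g=r.grab_frame("top")
crop(f,285,205,80,60,10,'s16.png');crop(g,280,240,70,60,10,'t16.png')
pickle.dump((f,g),open("f4.pkl","wb"))
E
```

```text
t 21.3 tester mm [145.5  38.7 206.5] F(tester) [ 0.5 -0.3 -0.9] M [ 0.01 -0.02  0.01] grip -0.0
```

View pics/s16.png

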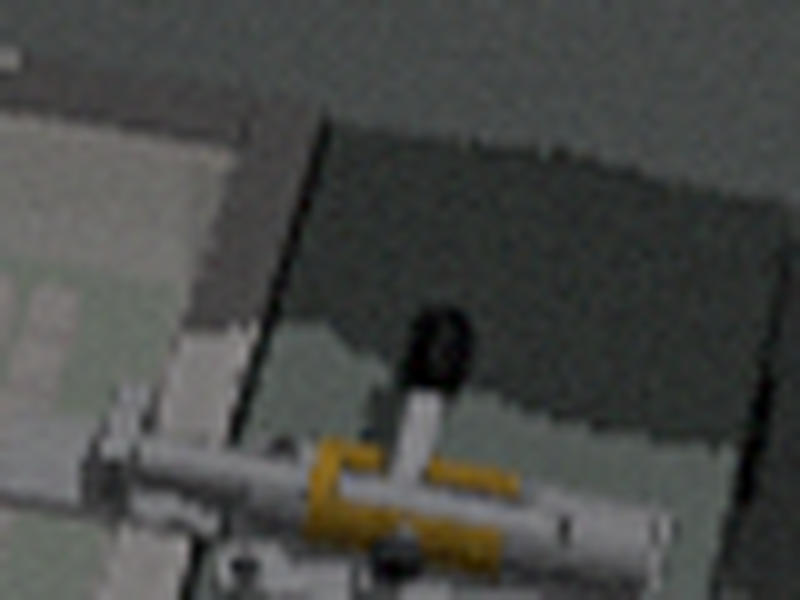

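```bash
python3 - <<'E'
from mv import *
for ph in (0,.1,.2,.4,.6): print(ph,P(s,W(p,knob(ph,.0343)))[0].round(1),P(t,W(p,knob(ph,.0343)))[0].round(1))
print("tcp->",end="");go((11,-42,150),0)
E
```

```text
0 [328.8 240.4] [330.4 271.5]
0.1 [328.8 239.7] [329.9 271.3]
0.2 [328.7 239.2] [329.2 271.1]
0.4 [328.5 238.7] [327.2 270.9]
0.6 [328.1 238.9] [324.7 270.9]
tcp->t 21.4 tester mm [145.5  36.8 203.3] F(tester) [-0.9 -0.4 -1.5] M [0.01 0.01 0.01] grip -0.2
shift [  78.9   53.  -134.6] turn [-0.1 -0.  -0.1]
```

View pics/t16.png

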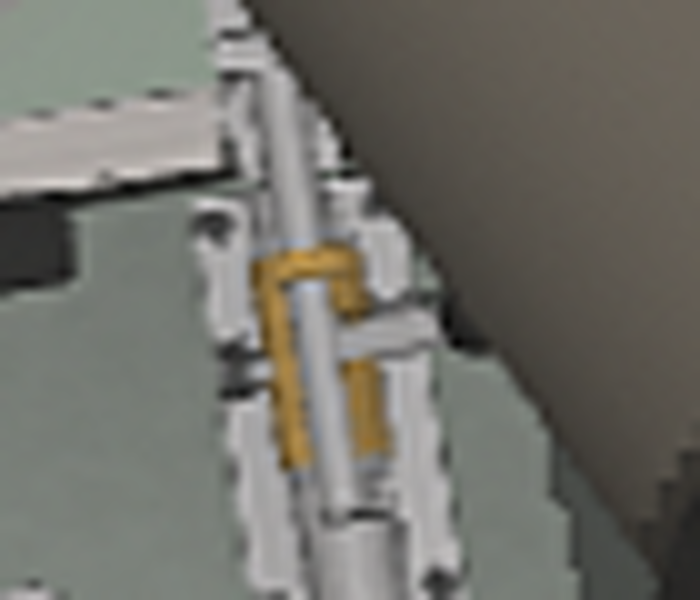

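Emit:
drive_tool:
  series:
    - [40,10,-45,0,0,0,0]
    - [76,30,-90,0,0,0,0]
    - [77,60,-134,0,0,0,0]
    - [77,80,-134,0,0,0,0]
    - [77,80,-134,0,0,0,0]

```text
clock: 21.9
tcp_pos: [0.4931, 0.005, 0.1197]
orientation: [-1.263, 1.137, -1.128]
contact_force: [-0.5, -0.8, 0.1]
grip_width: -0.0003
```

```bash
python3 - <<'E'
from mv import *
go((11,-40,99),0)
E
```

```text
t 21.9 tester mm [  5.4 -41.7 119.7] F(tester) [-0.6 -0.8  0.1] M [-0.02 -0.02  0.03] grip -0.3
shift [-1.7 20.6  5.7] turn [ 0.4 -0.1 -0. ]
```

Emit:
drive_tool:
  series:
    - [-1.5,5,5.5,0.4,0,0,0]
    - [-1.5,11,5.5,0.4,0,0,0]
    - [-1.5,16,5.5,0.4,0,0,0]
    - [-1.5,20,5.5,0.4,0,0,0]
    - [-1.5,20.5,5.5,0.4,0,0,0]

```text
clock: 22.4
tcp_pos: [0.4986, 0.0074, 0.0988]
orientation: [-1.257, 1.132, -1.13]
contact_force: [-0.3, -0.0, 0.3]
grip_width: 0.0003
```

Emit:
drive_tool:
  series:
    - [0,0.5,0,0,0,0,0]
    - [0,1,0,0,0,0,0]

```text
clock: 22.6
tcp_pos: [0.4988, 0.0076, 0.098]
orientation: [-1.257, 1.132, -1.13]
contact_force: [0.4, -0.3, -0.0]
grip_width: -0.0002
```

Emit:
drive_tool:
  series:
    - [0,0.3,0,0,0,0,0]
    - [0,0.5,0,0,0,0,0]

```text
clock: 22.8
tcp_pos: [0.499, 0.0076, 0.0976]
orientation: [-1.257, 1.132, -1.131]
contact_force: [0.1, -0.0, 0.1]
grip_width: 0.0001
```

Emit:
drive_tool:
  series:
    - [0,0.3,0,0,0,0,0]
    - [0,0.5,0,0,0,0,0]

```text
clock: 23.0
tcp_pos: [0.499, 0.0076, 0.0971]
orientation: [-1.257, 1.132, -1.131]
contact_force: [0.6, -0.3, 0.6]
grip_width: -0.0001
```

```bash
python3 - <<'E'
from mv import *
st()
E
```

```text
t 23.0 tester mm [ 11.6 -39.8  97.1] F(tester) [ 0.6 -0.3  0.6] M [-0.01 -0.01 -0.03] grip -0.1
```

Emit:
drive_tool:
  series:
    - [0,0.3,0,0,0,0,0]
    - [0,0.5,0,0,0,0,0]

```text
clock: 23.2
tcp_pos: [0.499, 0.0075, 0.0967]
orientation: [-1.257, 1.131, -1.131]
contact_force: [0.5, 0.1, 0.6]
grip_width: 0.0
```

Emit:
drive_tool:
  series:
    - [0,0.3,0,0,0,0,0]
    - [0,0.5,0,0,0,0,0]

```text
clock: 23.4
tcp_pos: [0.499, 0.0075, 0.0961]
orientation: [-1.257, 1.131, -1.131]
contact_force: [-0.2, -0.9, -0.1]
grip_width: 0.0001
```

Emit:
drive_tool:
  series:
    - [0,0.2,0,0,0,0,0]
    - [0,0.4,0,0,0,0,0]

```text
clock: 23.6
tcp_pos: [0.499, 0.0075, 0.0957]
orientation: [-1.257, 1.131, -1.131]
contact_force: [-1.3, 0.0, 0.4]
grip_width: -0.0005
```

Emit:
drive_tool:
  series:
    - [0,0.2,0,0,0,0,0]
    - [0,0.4,0,0,0,0,0]

```text
clock: 23.8
tcp_pos: [0.499, 0.0075, 0.0953]
orientation: [-1.257, 1.132, -1.131]
contact_force: [-0.8, -0.1, 0.1]
grip_width: -0.0001
```

```bash
python3 - <<'E'
from mv import *
st()
E
```

```text
t 23.8 tester mm [ 11.5 -39.8  95.3] F(tester) [-0.8 -0.   0.1] M [ 0.   -0.03 -0.01] grip -0.1
```

At 95.3 mm, directly above the knob, there's still no resistance. A handle raised by 0.12 rad would have met the fingers earlier, so it is fully down. I'll retreat and check.

Emit:
drive_tool:
  series:
    - [0,-25,0,0,0,0,0]
    - [30,-65,0,0,0,0,0]
    - [80,-100,0,0,0,0,0]
    - [130,-110,0,0,0,0,0]
    - [180,-110,0,0,0,0,0]

```text
clock: 24.3
tcp_pos: [0.5182, -0.1622, 0.2073]
orientation: [-1.255, 1.127, -1.133]
contact_force: [0.5, 0.3, 0.1]
grip_width: 0.0005
```

Emit:
drive_tool:
  series:
    - [40,0,0,0,0,0,0]
    - [60,0,0,0,0,0,0]
    - [60,0,0,0,0,0,0]
    - [60,0,0,0,0,0,0]

```text
clock: 24.7
tcp_pos: [0.5244, -0.2214, 0.2071]
orientation: [-1.255, 1.128, -1.133]
contact_force: [0.2, 0.7, 0.4]
grip_width: 0.0004
```

```bash
python3 - <<'E'
from mv import *
st()
f=r.grab_frame("side");g=r.grab_frame("top")
crop(f,195,170,180,160,4.4,'s17.png');cv2.imwrite("pics/t17.png",g["frame"]);crop(g,280,240,70,60,10,'t17z.png')
d=cv2.absdiff(g["frame"],t["frame"]).max(2)
E
```

```text
t 24.7 tester mm [  12.4 -270.2  207.1] F(tester) [0.3 0.6 0.4] M [ 0.08 -0.02 -0.01] grip 0.4
```

View pics/s17.png

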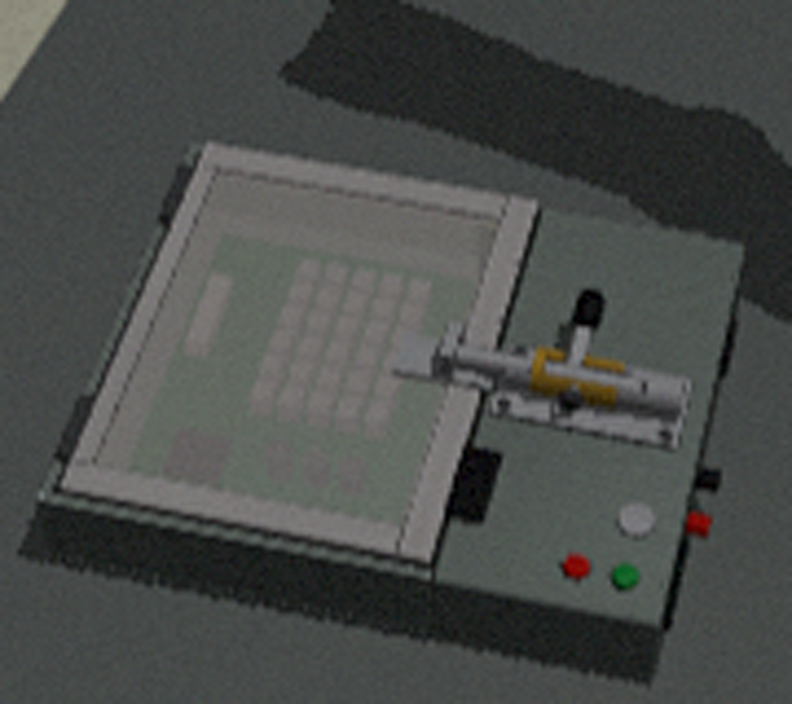

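View pics/t17.png

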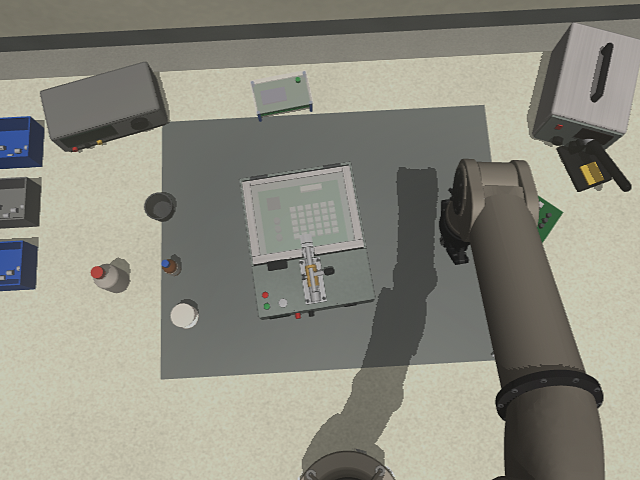

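View pics/t17z.png

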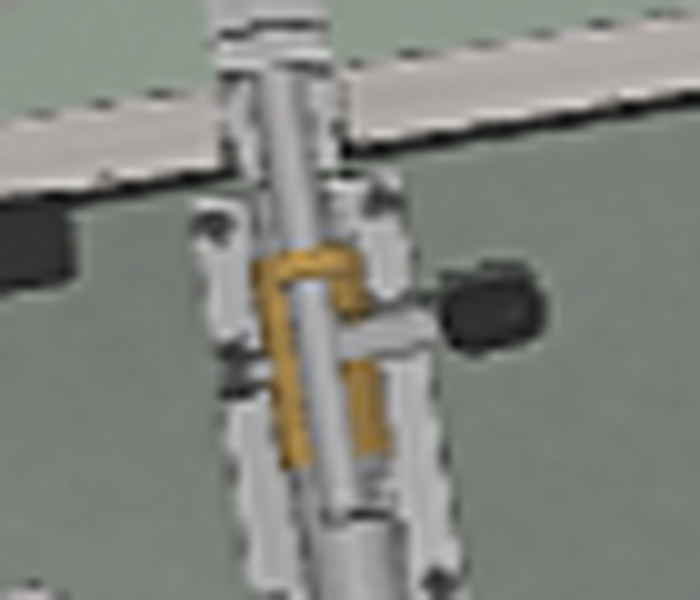

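The final views show the cover shut and the nose through the keeper. The stem lies in the brass notch at about (390,330) in the zoom, with the knob at (495,307), and the coin cell is where it was. I'm handing in.

```bash
python3 -c "
from bench import r
r.hand_in()"
```

```text
the job is handed in; nothing more can be done
```

The board's test box is closed and bolted, and I handed the job in at about 24.7 s of the 72 s allowed. The hand-in reports no verdict.

**What I did**
- I pushed the cover shut at its tab, with about 5 N at the end.
- I gripped the knob, lifted the handle upright and slid the bolt through the keeper.
- The camera put the home notch at about 34.4 mm of travel. I stopped about 1.3 mm short, so I let go, checked in the pictures and moved the bolt on.
- I tipped the handle down into the notch with closed fingers. The force reading stayed within its noise of about 1 N.

**Last checks**
- **Cover and bolt:** the final pictures show the cover shut, the bolt's nose through the keeper and the handle lying in the brass notch.
- **Handle fully down:** fingers lowered above the knob to 95.3 mm met no resistance. A handle raised 0.12 rad would have stopped them several millimetres higher.
- **Bystanders:** the coin cell, bottles, spool and cup look unmoved. In the last top view the arm hid the heatsink board, screwdriver and tweezers, at least in part. I did not go near them.
- **Robot:** it stands clear of everything, with the fingers closed.

**What disagreed**
- Tool travel and camera differed by about 1 mm on the bolt's position.
- While sliding, the handle leaned about 0.2 rad to the right of upright, but it stayed clear of the notches.
- Measured forces on the tool during the slide reached about 7 N.

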